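# Dress the spindle of a bench spindle moulder

### The arm

A 6-joint arm with a two-finger parallel gripper is mounted at the origin on the work surface. World frame = base frame: x ahead of the robot, y to its left, z up, the work surface at z = 0. Lengths are in mm, angles in degrees, forces in N, time in s.
With the tool pointing down it reaches from about 350 to 850 mm from the base axis. Payload 8.1 kg.
Tool frame: the origin (TCP) lies midway between the tips of the shut fingers; the grasp point (between the pads) lies 19 mm behind it; z points along the fingers, y is the line along which they close (so a half turn about z gives the same grasp; the last joint's range is limited). The gripper opens to 85 mm and grips with 20 to 120 N. Pads are 22 mm wide; open, the fingers measure 114 mm over their backs; the gripper's body (76 mm by 85 mm) begins 54 mm behind the grasp point. The pads swing forward as they close: fully open they stand 13 mm farther back than shut.
Start: joints at [-71.872, 7.471, 85.268, -0, 87.261, -4.893], TCP at [234.665, -552.211, 231.292] pointing down, gripper open.
Joint ranges: [-169.43, 169.43], [-51.17, 129.36], [1.28, 143.12], [-76.62, 256.62], [0, 156.53], [-152.29, 152.29]. Speed limits (degrees/s): [136.94, 136.94, 159.86, 180, 180, 180].

### API

Orientations are given as [roll, pitch, yaw] about the fixed x, y, z axes, in that order (R = Rz(yaw) Ry(pitch) Rx(roll)).
In Python, from bench import r gives the robot as it stands. The module is installed in compiled form; this text tells all that it offers.
- The arm moves only by the tool jog_arm, never from a script. Its argument "rows" is a list of rows, each a list of 2 entries, a list of its own where there are three numbers: the shift along the tool's x, y, z in mm, then the turn, a rotation vector about the tool's x, y, z in rad. A call has 1 to 10 rows; each row is the pose to reach, as a shift and turn from the pose commanded when the call began, along the tool's axes at that moment; what a row does not reach only later rows make up. A row lasts 1/10 s, in which the tool goes at most 50 mm and 8.59 degrees, less where a joint would pass 70% of its speed; a pose out of reach is approached as far as the arm can. A call with a gripper value outside its range is refused whole. "grip" is the finger opening in mm, from 0 to 85.4, set as the call begins (left out, the last holds). The fingers move at their own pace and stop on an object; "force" is the grip in N (left out, the last holds). Time passes only in rows, so rows that repeat a pose let the fingers close. It gives the time, the measured TCP pose, the force, the opening and the grip force at its end, in the units of the state.
- r.sense(): the state, without advancing time (a new reading comes with each control period).
- r.snapshot(name): name is "scene" or "top" or "wrist"; returns (picture, depth): 420x560x3 uint8, blue, green, red; 420x560 float32, mm along the optical axis (not along the pixel's ray), 0 where there is no reading.
- r.camera_params(name): a dict with "fx", "fy", "cx", "cy" (pixels), "dist_coeffs" ([k1, k2, p1, p2, k3] as OpenCV has them; the pictures are not rectified), "pose" (4x4, takes a point from camera to world coordinates); the wrist camera has in their place "tool_from_camera" (4x4, takes a point from camera to tool coordinates, whose origin is the TCP and whose axes are the flange's). Camera axes: x right, y down, z forward; pixel columns grow to the right and rows downward; lengths in mm; the calibration is good to about 2 mm. A picture is of the moment at which its call begins: read the wrist's pose just before it. camera_params takes no time and is no camera call.
- r.hand_in(): hands the job in; it is judged then, once.
The state is a dict: "time": time; "joint_pos": joint angles; "qd": joint speeds; "joint_efforts": joint torques, N m; "tool_pos": TCP position; "tcp_rot": TCP orientation; "ft_force": force on the tool from outside, world axes, zero at the start; "wrist_torque": the same for the moment, N m; "finger_gap": finger opening in mm; "grip_force": force on a finger pad.
Only numpy, scipy, OpenCV 4.12 (cv2) and the standard library are available. Lean on these libraries where they do the work, as an engineer would, in place of code of your own. Each camera call takes 0.05 s, during which the arm holds its last target. There are 200 camera calls.

### The job

Set up the spindle moulder: slide every spacing collar from the black divided tray down onto the upright spindle, then the grooving cutter with its hub upwards on top of them, and then the blue clamping sleeve on top of the cutter, keeping the spindle lock on until the sleeve is down. After that throw the red spindle-lock lever fully over to release the spindle and seat the yellow hood fully down on its two brass pins, with its open side facing the same way as the switch panel and its spout away from it. Leave everything resting home and let go, and do not knock over the oil bottle.

Things in the scene. Friction and masses are not known exactly. Their poses are not given: they have to be found in the camera images.
- moulder: Bench spindle moulder, fixed: green frame, flat grey table with its top 60 mm above the bench, black switch panel with a green and a red button on its front. Origin on the spindle axis at bench level; x points to the rear, away from the panel, y to its left, z up. The table reaches from x = -135 to +145 mm and y = -132 to +132 mm. Its place and turn (up to about 10 degrees) vary.
- spindle_foot (a point): point on the axis of the moulder's upright steel spindle, at the level of the machine's table (60 mm above the bench). The spindle is 30 mm in diameter from here up to 162 mm above the bench
- spindle_top (a point): tip of the spindle, on its axis, 172 mm above the bench; the top 10 mm is a nose that tapers from 30 to 18 mm diameter
- pin_left (a point): foot, on the table, of the left brass locating pin for the hood: 10 mm diameter, 18 mm tall, the upper 6 mm pointed; at machine x = +50, y = +95 mm
- pin_right (a point): foot of the right brass pin, alike; at machine x = +50, y = -95 mm
- lock (a joint): spindle-lock lever on a grey block at the machine's right side; rad: 0 locked, leaning to the front (machine -x); 1.0 released, leaning to the rear, its stop. Pivot at machine x = +30, y = -150, 44 mm above the bench, axis along machine y; 60 mm from pivot to the middle of the 26 mm red ball; upright at 0.5. Stays where left, needs about 1 N at the ball. Starts at 0 to 0.15.
- lock_tip (a point): middle of the red ball on the spindle-lock lever
- tray: Black shallow divided tray, fixed, 215 by 215 mm, 13 mm high, floor 5 mm thick; 5 mm walls and one divider each way make four square pockets of about 100 mm; walls and dividers rise only 8 mm above the floor. Origin under its centre. At most one collar lies in each pocket at the start.
- collar1: Aluminium spacing collar: plain ring, 58 mm outside diameter, 33 mm bore, 16 mm high, about 110 g, at the start lying flat in a pocket of the tray. Origin at the middle of the ring, halfway up, z along its axis; it may go on either face up. Two to four of the four collars are there, the others absent.
- collar2: Aluminium spacing collar: plain ring, 58 mm outside diameter, 33 mm bore, 16 mm high, about 110 g, at the start lying flat in a pocket of the tray. Origin at the middle of the ring, halfway up, z along its axis; it may go on either face up. Two to four of the four collars are there, the others absent.
- collar3: Aluminium spacing collar: plain ring, 58 mm outside diameter, 33 mm bore, 16 mm high, about 110 g, at the start lying flat in a pocket of the tray. Origin at the middle of the ring, halfway up, z along its axis; it may go on either face up. Two to four of the four collars are there, the others absent.
- collar4: Aluminium spacing collar: plain ring, 58 mm outside diameter, 33 mm bore, 16 mm high, about 110 g, at the start lying flat in a pocket of the tray. Origin at the middle of the ring, halfway up, z along its axis; it may go on either face up. Two to four of the four collars are there, the others absent.
- cutter: Grooving cutter: red disc 96 mm diameter and 8 mm thick with six steel teeth (110 mm over the teeth), under a plain steel hub 56 mm diameter that rises to 28 mm; 33 mm bore right through; about 350 g. It lies on the bench, hub up, right of the machine. Origin at the centre of its underside, z up through the hub.
- sleeve: Blue clamping sleeve with two dark bands: ring 52 mm outside diameter, 33 mm bore, 30 mm high, about 180 g, at the start standing on the front left of the machine's table. Origin at its middle, halfway up, z along its axis; it may go on either end up.
- hood: Yellow hood, 450 g: rear wall, side walls 152 mm apart, roof over the rear; 96 mm high; open to its -x, black dust spout to +x (out to 140 mm). Origin level with its underside, on the spindle axis when seated; then its x is along the machine's x and its underside on the table. Feet 12 mm high with 13 mm holes at x = +50, y = -95 and +95 mm take the pins. At the start on the bench right of the machine.
- hood_grip (a point): middle of the black grip rib on the hood's top: 14 mm thick, 70 mm long along the hood's x, from 96 to 128 mm above its underside. At hood x = 85, y = 0, 111 mm above the underside; about over the hood's centre of mass
- oil: Amber oil bottle with a red cap, 56 mm diameter, 130 mm tall, at the back of the bench: leave standing. Origin under its centre.

How it is judged:
By the outcome, as a careful person would: the job done as asked, in the order asked, and still so for the second after the job is handed in, with the robot touching nothing.
Of collar1, collar2, collar3, collar4 only 2 to 4 are there at a start; the rules pass over those that are not, and their reading is None.
At some moment in a run one of collar1, collar2, collar3, collar4, cutter, sleeve, hood may be knocked a few centimetres aside while the robot is not near it.
It also fails if it takes over 210 s, if anything falls off the work surface, if the arm or the gripper's body presses on something with over 40 N, if the wrist force passes 120 N, or if a joint passes its speed limit or range.

## Working session

There is one attempt and no reset: what is moved stays moved. The work goes in short steps, Python scripts to look and compute and a tool call to move; the robot and the scene stay as the last step left them, time stands still between calls to the robot, and variables do not carry over. Pictures are saved under pics/ and viewed, at most 14 in all, crops included, and the job is handed in when it is done.

Besides the shell and the picture viewer there is one more tool, called after "Request:" as name(argument=value, ...), one argument or row to a line, values as JSON. jog_arm: Moves the arm, as the interface text tells. Its arguments: {"type":"object","properties":{"rows":{"type":"array"},"grip":{"type":"number"},"force":{"type":"number"}},"required":["rows"]}

```bash
mkdir -p pics; cat > h.py <<'E'
import numpy as np, cv2
from bench import r
from scipy.spatial.transform import Rotation as R
def tool():
    s=r.sense(); T=np.eye(4); T[:3,:3]=R.from_euler('xyz',s['tcp_rot'],degrees=True).as_matrix(); T[:3,3]=s['tool_pos']; return T
def snap(name):
    T=tool(); im,d=r.snapshot(name); c=r.camera_params(name)
    P=T@np.array(c['tool_from_camera']) if name=='wrist' else np.array(c['pose'])
    K=np.array([[c['fx'],0,c['cx']],[0,c['fy'],c['cy']],[0,0,1.]]); D=np.array(c['dist_coeffs'],float)
    h,w=d.shape; uv=np.stack(np.meshgrid(np.arange(w),np.arange(h)),-1).reshape(-1,1,2).astype(float)
    n=cv2.undistortPoints(uv,K,D).reshape(h,w,2)
    X=np.dstack([n[...,0]*d,n[...,1]*d,d])@P[:3,:3].T+P[:3,3]
    X[d<=0]=np.nan
    return im,d,X,P
def shift(p,rot=None):
    "world target TCP -> tool shift"
    T=tool(); s=T[:3,:3].T@(np.array(p)-T[:3,3]); return s.round(1)
E
python3 - <<'E'
from h import *
for n in ['scene','top']:
    im,d,X,P=snap(n); cv2.imwrite(f'pics/{n}0.png',im); np.savez(f'{n}0.npz',im=im,X=X)
    print(n,P.round(2).tolist())
s=r.sense(); print(s)
print(r.camera_params('wrist'))
E
```

```text
scene [[0.52, 0.65, -0.55, 1179.07], [0.85, -0.4, 0.34, -390.66], [0.0, -0.65, -0.76, 996.59], [0.0, 0.0, 0.0, 1.0]]
top [[0.09, -0.98, 0.2, 375.42], [-1.0, -0.09, 0.02, -11.22], [-0.0, -0.2, -0.98, 1056.65], [0.0, 0.0, 0.0, 1.0]]
{'time': 0.1, 'joint_pos': array([-7.18726514e+01,  7.51162899e+00,  8.53225915e+01,  1.53190774e-03,
        8.72615358e+01, -4.89387815e+00]), 'qd': array([ 0.05344706,  0.00289634, -0.08396116, -0.02474058,  0.06888686,
        0.07437807]), 'joint_efforts': array([ 1.15459112e-03, -5.70948958e+01, -5.01944876e+01, -5.32289766e-05,
        8.04552867e-03, -4.31722515e-05]), 'tool_pos': array([ 234.51198284, -551.73956416,  230.34478569]), 'tcp_rot': array([-1.79904723e+02, -9.69346665e-03,  2.30211443e+01]), 'ft_force': array([-0.77586102, -0.57108129,  1.03805536]), 'wrist_torque': array([-0.0284783 , -0.02363688,  0.01359577]), 'grip_force': 0.0, 'finger_gap': 85.22649858088768}
{'fx': 299.18782091055425, 'fy': 299.18782091055425, 'cx': 276.342123273947, 'cy': 212.88780712326198, 'dist_coeffs': array([-0.06249905,  0.        ,  0.        ,  0.        ,  0.        ]), 'tool_from_camera': array([[ 1.27768743e-03, -9.49363782e-01, -3.14176347e-01,
         7.97130404e+01],
       [ 9.99999110e-01,  1.33335504e-03,  3.77091080e-05,
        -1.43628726e+00],
       [ 3.83108955e-04, -3.14176116e-01,  9.49364641e-01,
        -1.42627987e+02],
       [ 0.00000000e+00,  0.00000000e+00,  0.00000000e+00,
         1.00000000e+00]])}
```

View pics/top0.png

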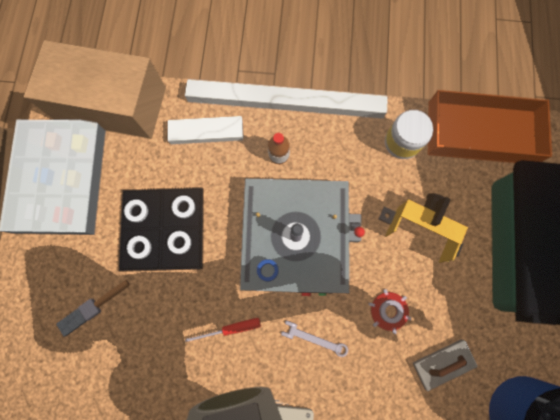

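View pics/scene0.png

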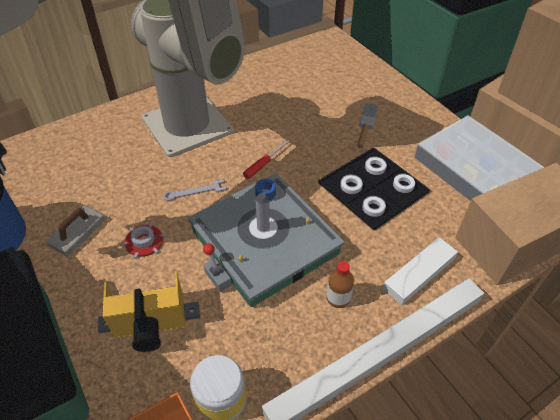

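The top view shows four collars at (136,210), (183,206), (139,247) and (179,242). The spindle is at (297,235), with the switch panel towards the robot. The sleeve is at (267,270), the lever ball at (360,232), the cutter at (390,310), the hood at (430,228) with its spout to the rear, and the oil bottle at (279,148).

```bash
cat >> h.py <<'E'
def circ(p):
    A=np.c_[2*p,np.ones(len(p))]; s=np.linalg.lstsq(A,(p**2).sum(1),rcond=None)[0]; return s[:2],np.sqrt(s[2]+s[:2]@s[:2])
def hsv(im): return [a.astype(int) for a in cv2.split(cv2.cvtColor(im,cv2.COLOR_BGR2HSV))]
def ring(X,m):
    "outer circle of mask pixels (world top-face points)"
    p=X[m][:,:2]; c,rad=cv2.minEnclosingCircle(p.astype(np.float32)); return np.array(c),rad
E
python3 - <<'E'
from h import *
for n in ['top','scene']:
    f=np.load(f'{n}0.npz'); im,X=f['im'],f['X']; H,S,V=hsv(im); z=X[...,2]; x,y=X[...,0],X[...,1]
    print(n)
    def rep(nm,m):
        k,l,st,ce=cv2.connectedComponentsWithStats(m.astype(np.uint8))
        for i in range(1,k):
            if st[i,4]<25: continue
            q=X[l==i]; c,rad=ring(X,l==i); print(nm,st[i,4],ce[i].round(),'mean',q.mean(0).round(1),'enc',c.round(1),round(rad,1),'z',np.percentile(q[:,2],[2,50,98]).round(1))
    ws=(x>250)&(x<760)&(abs(y)<480)
    rep('collar',ws&(S<60)&(V>140)&(z>15)&(z<27)&(y>80))
    rep('sleeve',ws&(H>100)&(H<125)&(S>140)&(z>75)&(z<100))
    rep('spin',ws&(z>160)&(z<178)&(abs(y+.0)<150)&(x>400))
    rep('cutdisc',ws&((H<8)|(H>172))&(S>150)&(z<16)&(z>3)&(y<-100))
    rep('hub',ws&(S<70)&(z>23)&(z<32)&(y<-100))
    rep('hood',ws&(H>18)&(H<32)&(S>150)&(z>85)&(z<105))
    rep('grip',ws&(z>118)&(z<135)&(y<-200)&(V<80))
    rep('ball',ws&((H<8)|(H>172))&(S>150)&(z>70)&(z<120)&(y<-50))
    rep('pin',ws&(H>12)&(H<32)&(S>90)&(z>62)&(z<82)&(abs(y+50)<150))
    m=ws&(abs(z-60)<3)&(abs(y)<250)
    k,l,st,ce=cv2.connectedComponentsWithStats(cv2.morphologyEx(m.astype(np.uint8),cv2.MORPH_OPEN,np.ones((3,3)))); i=1+st[1:,4].argmax()
    print('table',cv2.minAreaRect(X[l==i][:,:2].astype(np.float32)))
    m=(z>8)&(z<16)&(V<60)&ws&(y>80)
    print('tray',cv2.minAreaRect(X[m][:,:2].astype(np.float32)))
E
```

```text
top
collar 71 [186. 140.] mean [753.1 285.9  21.8] enc [752.7 285. ] 48.1 z [15.8 22.3 26.8]
collar 259 [183. 206.] mean [571.8 270.3  19.8] enc [572.  270.3] 28.8 z [15.7 19.8 23.8]
collar 269 [135. 210.] mean [549.7 393.1  19.7] enc [550.5 394.1] 29.5 z [15.9 19.8 23.6]
collar 275 [179. 242.] mean [477.5 267.8  20.1] enc [477.9 267.9] 28.9 z [15.6 20.1 24.3]
collar 283 [138. 247.] mean [455.3 370.1  19.9] enc [455.4 370. ] 29.7 z [15.5 20.1 24.1]
sleeve 35 [265. 263.] mean [440.4  37.8  89.4] enc [435.3  35.6] 17.1 z [86.3 89.6 92.6]
spin 135 [297. 229.] mean [514.4 -28.5 168. ] enc [515.4 -28.8] 15.0 z [160.5 168.5 173.6]
cutdisc 503 [388. 311.] mean [ 355.1 -277.     7.4] enc [ 355.  -280.8] 47.4 z [ 4.1  7.3 11.6]
hub 261 [391. 311.] mean [ 354.7 -279.6   27.2] enc [ 355.4 -279.9] 27.9 z [23.6 27.1 31. ]
hood 1207 [433. 223.] mean [ 571.7 -354.7   94.8] enc [ 556.1 -348.8] 87.7 z [88.9 95.  98.6]
grip 176 [441. 210.] mean [ 597.3 -362.5  126.3] enc [ 597.7 -361.1] 34.1 z [119.4 126.6 129.9]
ball 77 [360. 231.] mean [ 532.2 -176.6  108.8] enc [ 531.9 -176.5] 11.5 z [103.7 109.  1
[... 1119 characters left out ...]
z [23.3 27.3 31.7]
hood 812 [162. 299.] mean [ 594.  -317.4   96. ] enc [ 575.5 -311.4] 54.5 z [ 86.5  96.5 100.2]
hood 707 [117. 305.] mean [ 560.8 -402.5   96.3] enc [ 541.1 -393.7] 53.2 z [ 86.5  97.  100.6]
grip 226 [138. 305.] mean [ 604.2 -366.9  127.3] enc [ 599.8 -365.9] 35.1 z [118.6 127.8 131.8]
ball 93 [208. 249.] mean [ 538.3 -180.7  108.8] enc [ 536.4 -180.4] 12.8 z [101.3 108.9 115.6]
pin 40 [334. 288.] mean [749.9  10.6  73.6] enc [747.3  11.6] 13.2 z [62.7 74.  81.9]
table ((546.900634765625, -27.548095703125), (230.40884399414062, 265.4794006347656), 3.5521085262298584)
tray ((519.2400512695312, 253.03170776367188), (217.7205352783203, 353.87823486328125), 7.099264621734619)
```

Request:
jog_arm(
  rows=[
    [[30,-30,-3],[0,0,-0.05]],
    [[70,-70,-10],[0,0,-0.1]],
    [[110,-110,-20],[0,0,-0.15]],
    [[145,-147,-30],[0,0,-0.2]],
    [[180,-182,-30],[0,0,-0.25]],
    [[215,-217,-30],[0,0,-0.3]],
    [[250,-253,-30],[0,0,-0.35]],
    [[285,-290,-30],[0,0,-0.4]],
    [[320,-325,-30],[0,0,-0.45]],
    [[345,-350,-30],[0,0,-0.503]],
  ],
)

```text
time: 1.1
tool_pos: [415.0, -94.1, 261.2]
tcp_rot: [180.0, -0.0, 51.9]
ft_force: [0.8, -1.2, 0.5]
finger_gap: 85.3
grip_force: 0.0
```

```bash
cat >> h.py <<'E'
def blobs(X,m,nm,mn=40):
    k,l,st,ce=cv2.connectedComponentsWithStats(m.astype(np.uint8))
    for i in range(1,k):
        if st[i,4]<mn: continue
        q=X[l==i]; c,rad=ring(X,l==i); print(nm,st[i,4],ce[i].round(),'mean',q.mean(0).round(1),'enc',c.round(1),round(rad,1),'z',np.percentile(q[:,2],[2,50,98]).round(1))
E
python3 - <<'E'
from h import *
im,d,X,P=snap('wrist'); cv2.imwrite('pics/w1.png',im)
z=X[...,2]; H,S,V=hsv(im); print(tool().round(3))
near=np.hypot(X[...,0]-515,X[...,1]+29)<40
blobs(X,near&(z>168)&(z<177),'tip'); blobs(X,near&(z>130)&(z<176),'body')
blobs(X,(H>100)&(H<125)&(S>140)&(z>85)&(z<100),'sleeve')
blobs(X,(H>12)&(H<32)&(S>90)&(z>64)&(z<82),'pin',8)
blobs(X,((H<8)|(H>172))&(S>150)&(z>80)&(z<125),'ball')
q=X[near&(z>80)&(z<160)]; c,rad=circ(q[:,:2]); print(c,rad,len(q))
E
```

```text
[[ 6.09000e-01  7.93000e-01  2.00000e-03  4.17153e+02]
 [ 7.93000e-01 -6.09000e-01  4.00000e-03 -8.70630e+01]
 [ 4.00000e-03 -1.00000e-03 -1.00000e+00  2.61171e+02]
 [ 0.00000e+00  0.00000e+00  0.00000e+00  1.00000e+00]]
tip 796 [330.  67.] mean [513.9 -27.4 171.3] enc [514.3 -27.6] 12.0 z [168.3 171.6 173.4]
body 1538 [327.  70.] mean [511.8 -27.4 166. ] enc [514.4 -27.6] 15.3 z [136.6 168.5 173.2]
sleeve 1278 [207.  88.] mean [424.9  32.4  89.7] enc [424.7  32.3] 25.6 z [86.6 89.9 91.5]
pin 89 [405. 120.] mean [ 569.3 -117.6   73. ] enc [ 570.7 -118.5] 5.1 z [64.5 73.6 78.7]
pin 550 [478. 221.] mean [ 582.2 -274.9   73.2] enc [ 583.8 -275.3] 43.9 z [64.3 73.4 81.5]
pin 17 [529. 253.] mean [ 620.  -361.3   70.4] enc [ 619.4 -359.8] 8.7 z [64.5 69.3 79. ]
pin 310 [476. 321.] mean [ 517.1 -412.7   71.2] enc [ 515.9 -412.9] 29.2 z [64.2 70.5 81.5]
ball 478 [414. 188.] mean [ 531.3 -172.8  108.3] enc [ 532.4 -175.6] 12.5 z [ 99.7 109.1 113.3]
[514.54388587 -27.45487341] 15.053687403843314 354
```

View pics/w1.png

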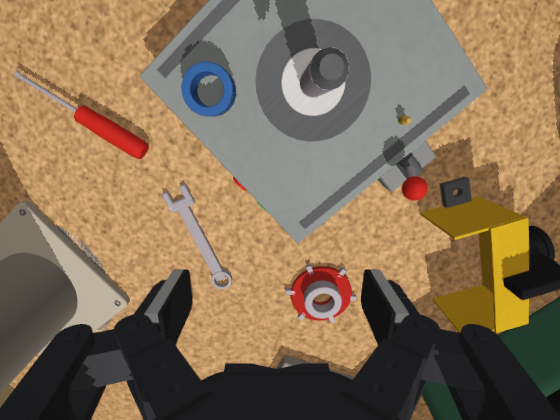

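The wrist view shows the spindle tip at (330,67), the sleeve at (207,88), the right pin at (405,120), the ball at (414,188) and the cutter at (322,297). Next I'll go over the tray.

Request:
jog_arm(
  rows=[
    [[30,-20,0],[0,0,0]],
    [[70,-46,0],[0,0,0]],
    [[110,-72,0],[0,0,0]],
    [[150,-98,0],[0,0,0]],
    [[190,-124,0],[0,0,0]],
    [[230,-150,5],[0,0,0]],
    [[265,-173,10],[0,0,0]],
    [[290,-190,10],[0,0,0]],
    [[290,-190,10],[0,0,0]],
    [[290,-190,10],[0,0,0]],
  ],
)

```text
time: 2.15
tool_pos: [444.3, 249.4, 250.6]
tcp_rot: [-180.0, 0.1, 51.9]
ft_force: [-0.3, -0.1, 0.5]
finger_gap: 85.3
grip_force: 0.0
```

```bash
python3 - <<'E'
from h import *
im,d,X,P=snap('wrist'); cv2.imwrite('pics/w2.png',im)
x,y,z=X[...,0],X[...,1],X[...,2]; H,S,V=hsv(im); T=tool();print(T.round(3))
m=(z>15)&(z<27)&(V>90)&(S<70)&(x>400)&(x<640)&(y>200)&(y<440)
blobs(X,m,'collar',300)
print(shift([514.5,-28,200]))
E
```

```text
[[ 6.18000e-01  7.87000e-01 -1.00000e-03  4.44523e+02]
 [ 7.87000e-01 -6.18000e-01 -1.00000e-03  2.48740e+02]
 [-1.00000e-03 -0.00000e+00 -1.00000e+00  2.50850e+02]
 [ 0.00000e+00  0.00000e+00  0.00000e+00  1.00000e+00]]
collar 1472 [272.  25.] mean [547.8 392.9  20.8] enc [548.8 394.2] 28.9 z [17.  20.9 22.7]
collar 1346 [222.  94.] mean [455.8 371.2  20.8] enc [455.4 371.1] 28.7 z [17.7 20.9 22.5]
collar 1338 [350. 101.] mean [571.1 272.8  20.7] enc [571.1 271.6] 29.3 z [16.8 20.8 22.6]
collar 1158 [289. 151.] mean [478.2 270.   20.8] enc [477.8 269.6] 28.7 z [18.4 20.9 22.6]
[-174.4  226.    51. ]
```

View pics/w2.png

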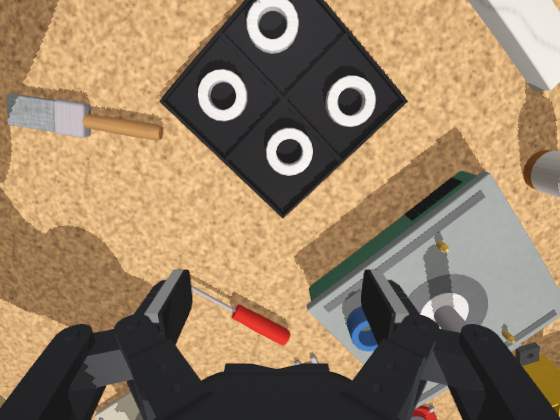

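The four collars are at (272,25), (222,94), (350,101) and (289,151) in the picture, and the fingers are visible at the bottom. I'll grip the nearest one first.

Request:
jog_arm(
  rows=[
    [[12,4,20],[0,0,0.05]],
    [[24,8,50],[0,0,0.1]],
    [[36,13.5,90],[0,0,0.2]],
    [[36,13.5,130],[0,0,0.2]],
    [[36,13.5,165],[0,0,0.2]],
    [[36,13.5,195],[0,0,0.2]],
    [[36,13.5,218],[0,0,0.2]],
    [[36,13.5,235],[0,0,0.2]],
    [[36,13.5,243],[0,0,0.2]],
    [[36,13.5,245],[0,0,0.2]],
  ],
  grip=85,
)

```text
time: 3.2
tool_pos: [477.2, 267.9, 5.6]
tcp_rot: [-180.0, 0.1, 40.3]
ft_force: [-0.3, 0.7, 0.4]
finger_gap: 85.3
grip_force: 0.0
```

Request:
jog_arm(
  rows=[
    [[0,0,0],[0,0,0]],
    [[0,0,0],[0,0,0]],
    [[0,0,0],[0,0,0]],
    [[0,0,0],[0,0,0]],
    [[0,0,0],[0,0,0]],
    [[0,0,0],[0,0,0]],
    [[0,0,0],[0,0,0]],
    [[0,0,0],[0,0,0]],
  ],
  grip=50,
  force=40,
)

```text
time: 4.0
tool_pos: [478.8, 269.7, 8.0]
tcp_rot: [179.9, -0.1, 40.4]
ft_force: [-1.0, -1.5, 6.7]
finger_gap: 55.5
grip_force: 43.2
```

Request:
jog_arm(
  rows=[
    [[0,0,-4],[0,0,0]],
    [[0,0,-12],[0,0,0]],
    [[0,0,-30],[0,0,0]],
    [[0,0,-60],[0,0,0]],
    [[0,0,-90],[0,0,0]],
    [[0,0,-110],[0,0,0]],
    [[0,0,-120],[0,0,0]],
    [[0,0,-120],[0,0,0]],
    [[0,0,-120],[0,0,0]],
  ],
)

```text
time: 4.9
tool_pos: [477.0, 269.0, 125.4]
tcp_rot: [-180.0, 0.1, 40.4]
ft_force: [-0.8, -0.1, -2.0]
finger_gap: 55.5
grip_force: 42.7
```

```bash
python3 - <<'E'
from h import *
print(tool().round(3),r.sense()['finger_gap'])
im,d,X,P=snap('wrist'); cv2.imwrite('pics/w3.png',im)
E
```

```text
[[ 7.62000e-01  6.48000e-01 -1.00000e-03  4.76993e+02]
 [ 6.48000e-01 -7.62000e-01 -0.00000e+00  2.68999e+02]
 [-1.00000e-03 -0.00000e+00 -1.00000e+00  1.25389e+02]
 [ 0.00000e+00  0.00000e+00  0.00000e+00  1.00000e+00]] 55.45609667017581
```

View pics/w3.png

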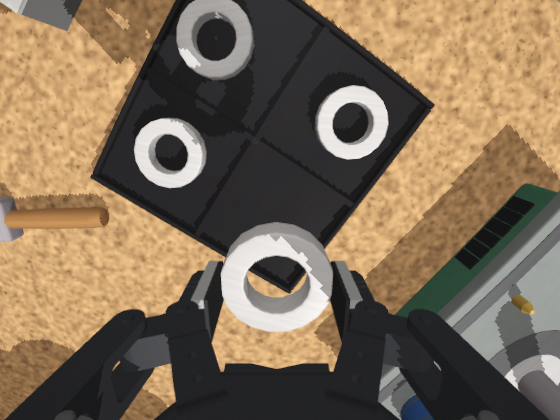

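The collar is held between the pads at about (276,277). I'll measure where it sits in the tool.

```bash
cat >> h.py <<'E'
def held(rmax=45,zlo=-45,zhi=12,show=True,thr=4):
    "held ring: rim top plane & centre in tool frame"
    T=tool(); im,d,X,P=snap('wrist'); Y=(X-T[:3,3])@T[:3,:3]
    H,S,V=hsv(im); m=(np.hypot(Y[...,0],Y[...,1])<rmax)&(Y[...,2]>zlo)&(Y[...,2]<zhi)&(V>85)
    q=Y[m]; zt=np.percentile(q[:,2],3); t=q[q[:,2]<zt+thr]
    A=np.c_[t[:,:2],np.ones(len(t))]; pl=np.linalg.lstsq(A,t[:,2],rcond=None)[0]
    c,rad=cv2.minEnclosingCircle(t[:,:2].astype(np.float32))
    print('held n',len(t),'top z(tool)',np.median(t[:,2]).round(1),'slope',pl.round(3),'enc',np.round(c,1),round(rad,1),'mean',t.mean(0).round(1)); return im,Y
E
python3 - <<'E'
from h import *
im,Y=held(); T=tool()
print(shift([514.5,-28,T[2,3]]))
E
```

```text
held n 413 top z(tool) -39.4 slope [-4.1000e-02  1.0000e-03 -3.8619e+01] enc [ 6.3 -1.6] 41.5 mean [  9.2  -2.6 -39. ]
[-1.633e+02  2.507e+02  2.000e-01]
```

```bash
sed -i 's/zlo=-45/zlo=-26/; s/rmax=45/rmax=36/' h.py; python3 - <<'E'
from h import *
im,Y=held(rmax=34)
q=Y[(np.hypot(Y[...,0],Y[...,1])<34)&(Y[...,2]>-30)&(Y[...,2]<15)]
print(np.histogram(q[:,2],bins=np.arange(-30,16,2)))
E
```

```text
held n 6440 top z(tool) -12.9 slope [-1.0000e-03 -1.2000e-02 -1.2987e+01] enc [ 2.9 -0. ] 33.2 mean [  2.  -1. -13.]
(array([ 144,  123,  135,  122,  120,  109,  120,  242, 5343,  871,  344,
        318,  273,  267,  273,  165,   18,    0,    0,    0,    0,    0]), array([-30, -28, -26, -24, -22, -20, -18, -16, -14, -12, -10,  -8,  -6,
        -4,  -2,   0,   2,   4,   6,   8,  10,  12,  14]))
```

```bash
cat >> h.py <<'E'
def heldc(ztop=-13,tol=2,rad=16.5):
    "bore centre of the held ring in tool frame from its top-face hole"
    T=tool(); im,d,X,P=snap('wrist'); Y=(X-T[:3,3])@T[:3,:3]
    t=Y[(np.hypot(Y[...,0],Y[...,1])<40)&(abs(Y[...,2]-ztop)<tol)]
    g=np.zeros((200,200),np.uint8); ij=np.round(t[:,:2]*2+100).astype(int); g[ij[:,1].clip(0,199),ij[:,0].clip(0,199)]=255
    g=cv2.morphologyEx(g,cv2.MORPH_CLOSE,np.ones((5,5),np.uint8))
    cs,_=cv2.findContours(255-g,cv2.RETR_LIST,cv2.CHAIN_APPROX_NONE)
    for c in cs:
        if 400<cv2.contourArea(c)<8000:
            p=c[:,0].astype(float); q,rr=circ(p); print('hole',((q-100)/2).round(1),(rr/2).round(1),'enc',cv2.minEnclosingCircle(c))
    return t
E
python3 - <<'E'
from h import *
heldc(); T=tool(); print(T[:3,3].round(1)); print(shift([514.5,-28,T[2,3]]))
E
```

```text
hole [-0.6 -1.5] 16.1 enc ((98.4961166381836, 97.209228515625), 33.73664093017578)
[476.6 268.8 124.7]
[-1.634e+02  2.506e+02  2.000e-01]
```

Request:
jog_arm(
  rows=[
    [[-5,8,-35],[0,0,0]],
    [[-25,38,-65],[0,0,0]],
    [[-50,77,-70],[0,0,0]],
    [[-75,116,-70],[0,0,0]],
    [[-100,154,-70],[0,0,0]],
    [[-125,193,-70],[0,0,0]],
    [[-145,224,-70],[0,0,0]],
    [[-157,243,-70],[0,0,0]],
    [[-163,252,-70],[0,0,0]],
    [[-163,252,-70],[0,0,0]],
  ],
)

```text
time: 6.1
tool_pos: [516.4, -29.2, 195.6]
tcp_rot: [-179.9, 0.0, 40.3]
ft_force: [-0.1, 0.4, -1.0]
finger_gap: 55.4
grip_force: 43.2
```

Request:
jog_arm(
  rows=[
    [[0,0,0],[0,0,0]],
    [[0,0,0],[0,0,0]],
    [[0,0,0],[0,0,0]],
  ],
)

```text
time: 6.4
tool_pos: [516.6, -27.1, 196.3]
tcp_rot: [-180.0, -0.0, 40.5]
ft_force: [-0.0, 0.2, -1.6]
finger_gap: 55.1
grip_force: 43.2
```

```bash
python3 - <<'E'
from h import *
T=tool();heldc(); print(T[:3,3].round(1)); print(shift([514.5,-28,T[2,3]]))
im,d,X,P=snap('wrist'); z=X[...,2]
T=tool(); Y=(X-T[:3,3])@T[:3,:3]
m=(np.hypot(Y[...,0],Y[...,1])<22)&(z>164)&(z<177)
print(m.sum(), 'spindle tip seen in tool',Y[m].mean(0).round(1),cv2.minEnclosingCircle(Y[m][:,:2].astype(np.float32)))
cv2.imwrite('pics/w4.png',im)
E
```

```text
hole [-0.6 -1.6] 16.1 enc ((98.93010711669922, 96.93010711669922), 33.51993942260742)
[516.6 -27.1 196.3]
[-2.1 -0.8  0. ]
286 spindle tip seen in tool [-6.5 -1.2 25.1] ((-8.914422035217285, -1.3369512557983398), 10.36081314086914)
```

View pics/w4.png

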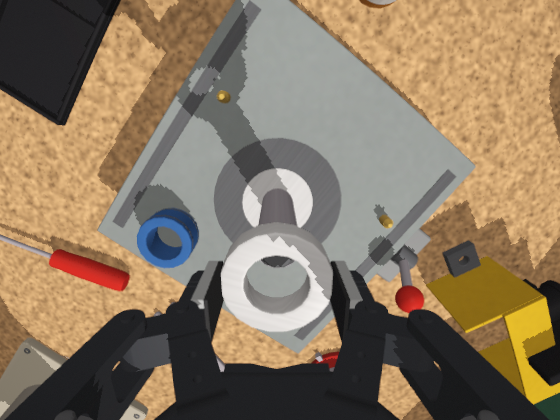

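The collar is above the spindle at (277,280), with the spindle shaft seen behind it at (277,210). I'll correct slightly and lower.

Request:
jog_arm(
  rows=[
    [[-1.5,0.6,8],[0,0,0]],
    [[-1.5,0.6,16],[0,0,0]],
    [[-1.5,0.6,22],[0,0,0]],
    [[-1.5,0.6,27],[0,0,0]],
    [[-1.5,0.6,32],[0,0,0]],
    [[-1.5,0.6,37],[0,0,0]],
    [[-1.5,0.6,42],[0,0,0]],
    [[-1.5,0.6,45],[0,0,0]],
    [[-1.5,0.6,45],[0,0,0]],
    [[-1.5,0.6,45],[0,0,0]],
  ],
)

```text
time: 7.5
tool_pos: [515.8, -29.6, 151.2]
tcp_rot: [-180.0, -0.0, 40.4]
ft_force: [0.5, 1.4, -2.6]
finger_gap: 55.5
grip_force: 43.1
```

Low force, so it's on. I'll lower further and release.

Request:
jog_arm(
  rows=[
    [[0,0,8],[0,0,0]],
    [[0,0,16],[0,0,0]],
    [[0,0,24],[0,0,0]],
    [[0,0,30],[0,0,0]],
    [[0,0,36],[0,0,0]],
    [[0,0,39],[0,0,0]],
    [[0,0,39],[0,0,0]],
  ],
)

```text
time: 8.2
tool_pos: [515.7, -29.6, 111.6]
tcp_rot: [-180.0, 0.0, 40.4]
ft_force: [2.2, 4.3, -2.5]
finger_gap: 55.4
grip_force: 43.0
```

Request:
jog_arm(
  rows=[
    [[0,0,0],[0,0,0]],
    [[0,0,0],[0,0,0]],
    [[0,0,0],[0,0,0]],
    [[0,0,0],[0,0,0]],
    [[0,0,0],[0,0,0]],
    [[0,0,0],[0,0,0]],
  ],
  grip=85,
)

```text
time: 8.8
tool_pos: [515.9, -29.9, 112.4]
tcp_rot: [180.0, 0.0, 40.4]
ft_force: [-0.3, 0.3, -0.1]
finger_gap: 84.9
grip_force: 0.0
```

Request:
jog_arm(
  rows=[
    [[0,0,-20],[0,0,0]],
    [[0,0,-50],[0,0,0]],
    [[0,0,-90],[0,0,0]],
    [[-5,0,-120],[0,0,0]],
    [[-20,0,-128],[0,0,0]],
    [[-30,0,-128],[0,0,0]],
    [[-30,0,-128],[0,0,0]],
    [[-30,0,-128],[0,0,0]],
  ],
)

```text
time: 9.6
tool_pos: [492.4, -49.1, 238.9]
tcp_rot: [-179.9, 0.1, 40.3]
ft_force: [-0.7, 0.1, -0.5]
finger_gap: 84.7
grip_force: 0.0
```

```bash
cat >> h.py <<'E'
def stack():
    T=tool(); im,d,X,P=snap('wrist'); z=X[...,2]; rr=np.hypot(X[...,0]-514.5,X[...,1]+28)
    q=z[(rr>19)&(rr<27)]; h,b=np.histogram(q,bins=np.arange(50,200,2)); i=h.argsort()[::-1][:4]; print('stack top hist',[(b[k],h[k]) for k in i])
    m=(rr<40)&(z>169)&(z<176); c=X[m]; print('tip',cv2.minEnclosingCircle(c[:,:2].astype(np.float32)) if len(c) else None, 'T',T[:3,3].round(1)); return im,X
E
python3 - <<'E'
from h import *
im,X=stack()
T=tool()
for p in [(455.4,370.8),(571.3,271.5),(549,394)]: print(shift([*p,5]))
E
```

```text
stack top hist [(np.int64(76), np.int64(397)), (np.int64(74), np.int64(350)), (np.int64(78), np.int64(3)), (np.int64(72), np.int64(1))]
tip ((515.2410278320312, -27.52460479736328), 10.945708274841309) T [492.4 -49.1 238.9]
[ 243.8 -343.5  234.2]
[ 267.8 -192.7  233.9]
[ 330.1 -300.5  234.1]
```

The first collar is seated. Next comes collar D, and I'll check it from above before the grasp.

Request:
jog_arm(
  rows=[
    [[20,-28,0],[0,0,0]],
    [[48,-68,0],[0,0,0]],
    [[76,-107,0],[0,0,0]],
    [[104,-147,0],[0,0,0]],
    [[132,-186,0],[0,0,0]],
    [[160,-225,10],[0,0,0]],
    [[188,-265,30],[0,0,0]],
    [[216,-304,50],[0,0,0]],
    [[235,-331,70],[0,0,0]],
    [[244,-344,90],[0,0,0]],
  ],
)

```text
time: 10.65
tool_pos: [454.2, 374.3, 147.8]
tcp_rot: [-179.9, 0.1, 40.6]
ft_force: [0.3, 0.1, 0.3]
finger_gap: 85.4
grip_force: 0.0
```

Request:
jog_arm(
  rows=[
    [[0,0,0],[0,0,0]],
    [[0,0,0],[0,0,0]],
    [[0,0,0],[0,0,0]],
  ],
)

```text
time: 10.95
tool_pos: [456.7, 370.4, 151.1]
tcp_rot: [180.0, -0.0, 40.3]
ft_force: [0.2, 0.3, 0.7]
finger_gap: 84.9
grip_force: 0.0
```

```bash
cat >> h.py <<'E'
def tray():
    T=tool(); im,d,X,P=snap('wrist'); x,y,z=X[...,0],X[...,1],X[...,2]; H,S,V=hsv(im)
    m=(z>15)&(z<27)&(V>80)&(S<70)&(x>400)&(x<640)&(y>200)&(y<440); blobs(X,m,'collar',400)
    print(T[:3,3].round(1)); return im,X,T
def sh(T,p): return (T[:3,:3].T@(np.array(p)-T[:3,3])).round(1)
E
python3 - <<'E'
from h import *
im,X,T=tray(); print(sh(T,[455.4,370.8,6]))
E
```

```text
collar 2436 [326. 107.] mean [549.9 395.   20.8] enc [549.4 394.6] 29.0 z [18.2 20.8 22.4]
collar 2071 [435. 177.] mean [571.6 273.9  20.5] enc [571.2 272.3] 29.8 z [15.8 20.8 22.3]
collar 1919 [277. 201.] mean [456.9 372.   20.6] enc [456.1 371.2] 28.8 z [17.  20.7 22.1]
[456.7 370.4 151.1]
[ -0.8  -1.1 145.1]
```

Request:
jog_arm(
  rows=[
    [[0,-0.8,30],[0,0,0]],
    [[0,-0.8,70],[0,0,0]],
    [[0,-0.8,105],[0,0,0]],
    [[0,-0.8,128],[0,0,0]],
    [[0,-0.8,138],[0,0,0]],
    [[0,-0.8,142],[0,0,0]],
    [[0,-0.8,142],[0,0,0]],
  ],
)

```text
time: 11.7
tool_pos: [456.5, 371.7, 9.5]
tcp_rot: [180.0, -0.1, 40.3]
ft_force: [0.4, 0.4, 0.4]
finger_gap: 85.0
grip_force: 0.0
```

Request:
jog_arm(
  rows=[
    [[0,0,0],[0,0,0]],
    [[0,0,0],[0,0,0]],
    [[0,0,0],[0,0,0]],
    [[0,0,0],[0,0,0]],
    [[0,0,0],[0,0,0]],
    [[0,0,0],[0,0,0]],
    [[0,0,0],[0,0,0]],
  ],
  grip=50,
  force=40,
)

```text
time: 12.4
tool_pos: [456.8, 372.4, 10.6]
tcp_rot: [180.0, -0.2, 40.4]
ft_force: [-1.7, -1.7, 7.9]
finger_gap: 55.6
grip_force: 41.5
```

Request:
jog_arm(
  rows=[
    [[0,0,-4],[0,0,0]],
    [[0,0,-14],[0,0,0]],
    [[0,0,-40],[0,0,0]],
    [[0,0,-80],[0,0,0]],
    [[0,0,-120],[0,0,0]],
    [[0,0,-155],[0,0,0]],
    [[0,0,-180],[0,0,0]],
    [[0,0,-188],[0,0,0]],
    [[0,0,-188],[0,0,0]],
    [[0,0,-188],[0,0,0]],
  ],
)

```text
time: 13.4
tool_pos: [454.8, 371.0, 194.7]
tcp_rot: [-180.0, 0.1, 40.4]
ft_force: [0.2, 0.1, -1.5]
finger_gap: 55.1
grip_force: 42.7
```

```bash
python3 - <<'E'
from h import *
T=tool(); held(rmax=34); heldc(); print(T[:3,3],sh(T,[514.9,-28,T[2,3]]))
E
```

```text
held n 6190 top z(tool) -10.2 slope [-5.0000e-03 -1.8000e-02 -1.0489e+01] enc [2.7 0. ] 33.3 mean [  1.4  -0.9 -10.5]
hole [1.4 5.8] 19.9 enc ((104.65489959716797, 114.5751724243164), 53.324729919433594)
hole [ -3.4 -18.4] 13.5 enc ((86.5855484008789, 55.6961669921875), 44.56808853149414)
[454.81898825 371.04499686 194.66309751] [-212.8  342.9    0.4]
```

Request:
jog_arm(
  rows=[
    [[-12,20,0],[0,0,0]],
    [[-36,59,0],[0,0,0]],
    [[-62,100,0],[0,0,0]],
    [[-87,141,0],[0,0,0]],
    [[-112,182,0],[0,0,0]],
    [[-137,223,0],[0,0,0]],
    [[-162,264,0],[0,0,0]],
    [[-187,304,0],[0,0,0]],
    [[-204,332,0],[0,0,0]],
    [[-211.6,344.3,0],[0,0,0]],
  ],
)

```text
time: 14.5
tool_pos: [516.6, -30.7, 194.6]
tcp_rot: [-179.9, 0.1, 40.2]
ft_force: [0.4, 0.4, -1.1]
finger_gap: 55.0
grip_force: 42.7
```

Request:
jog_arm(
  rows=[
    [[0,0,0],[0,0,0]],
    [[0,0,0],[0,0,0]],
    [[0,0,0],[0,0,0]],
  ],
)

```text
time: 14.8
tool_pos: [517.1, -26.4, 195.7]
tcp_rot: [-179.9, 0.0, 40.5]
ft_force: [0.1, 0.1, -1.0]
finger_gap: 55.2
grip_force: 42.7
```

```bash
python3 - <<'E'
from h import *
T=tool(); heldc(-10.4); print(T[:3,3],sh(T,[514.9,-28,T[2,3]]))
E
```

```text
hole [-1.2 -1.5] 16.1 enc ((97.34210205078125, 97.0338363647461), 33.50352096557617)
[517.05048906 -26.44688221 195.74124457] [-2.6 -0.2  0. ]
```

Request:
jog_arm(
  rows=[
    [[-1.4,1,8],[0,0,0]],
    [[-1.4,1,16],[0,0,0]],
    [[-1.4,1,22],[0,0,0]],
    [[-1.4,1,27],[0,0,0]],
    [[-1.4,1,32],[0,0,0]],
    [[-1.4,1,37],[0,0,0]],
    [[-1.4,1,42],[0,0,0]],
    [[-1.4,1,45],[0,0,0]],
    [[-1.4,1,45],[0,0,0]],
  ],
)

```text
time: 15.75
tool_pos: [516.8, -29.4, 150.7]
tcp_rot: [-180.0, 0.0, 40.4]
ft_force: [-0.2, 1.2, -1.2]
finger_gap: 55.1
grip_force: 42.7
```

Request:
jog_arm(
  rows=[
    [[0,0,8],[0,0,0]],
    [[0,0,16],[0,0,0]],
    [[0,0,24],[0,0,0]],
    [[0,0,30],[0,0,0]],
    [[0,0,35],[0,0,0]],
    [[0,0,38],[0,0,0]],
    [[0,0,38],[0,0,0]],
  ],
)

```text
time: 16.45
tool_pos: [516.7, -29.4, 112.7]
tcp_rot: [-180.0, 0.0, 40.4]
ft_force: [0.8, 2.4, -3.0]
finger_gap: 54.8
grip_force: 42.7
```

Request:
jog_arm(
  rows=[
    [[0,0,0],[0,0,0]],
    [[0,0,0],[0,0,0]],
    [[0,0,0],[0,0,0]],
    [[0,0,0],[0,0,0]],
    [[0,0,0],[0,0,0]],
  ],
  grip=85,
)

```text
time: 16.95
tool_pos: [517.1, -29.6, 113.5]
tcp_rot: [180.0, -0.0, 40.4]
ft_force: [-0.5, 0.5, -0.3]
finger_gap: 85.0
grip_force: 0.0
```

Request:
jog_arm(
  rows=[
    [[0,0,-20],[0,0,0]],
    [[0,0,-50],[0,0,0]],
    [[0,0,-90],[0,0,0]],
    [[-5,0,-120],[0,0,0]],
    [[-20,0,-125],[0,0,0]],
    [[-30,0,-125],[0,0,0]],
    [[-30,0,-125],[0,0,0]],
    [[-30,0,-125],[0,0,0]],
  ],
)

```text
time: 17.75
tool_pos: [493.6, -48.9, 237.0]
tcp_rot: [-179.9, 0.1, 40.3]
ft_force: [0.5, 1.5, 0.3]
finger_gap: 85.2
grip_force: 0.0
```

```bash
python3 - <<'E'
from h import *
stack()
E
```

```text
stack top hist [(np.int64(90), np.int64(430)), (np.int64(92), np.int64(416)), (np.int64(94), np.int64(2)), (np.int64(88), np.int64(1))]
tip ((515.0400390625, -27.362821578979492), 11.083346366882324) T [493.6 -48.9 237. ]
```

Request:
jog_arm(
  rows=[
    [[25,-18,0],[0,0,0]],
    [[60,-44,0],[0,0,0]],
    [[96,-70,0],[0,0,0]],
    [[132,-96,0],[0,0,0]],
    [[168,-122,10],[0,0,0]],
    [[204,-148,35],[0,0,0]],
    [[238,-173,60],[0,0,0]],
    [[258,-188,80],[0,0,0]],
    [[267,-194,88],[0,0,0]],
    [[267,-194,88],[0,0,0]],
  ],
)

```text
time: 18.8
tool_pos: [570.4, 272.5, 147.5]
tcp_rot: [-179.9, 0.2, 40.5]
ft_force: [-1.3, 0.5, 0.1]
finger_gap: 85.0
grip_force: 0.0
```

Request:
jog_arm(
  rows=[
    [[0,0,0],[0,0,0]],
    [[0,0,0],[0,0,0]],
    [[0,0,0],[0,0,0]],
  ],
)

```text
time: 19.1
tool_pos: [572.7, 270.8, 152.0]
tcp_rot: [179.9, -0.1, 40.3]
ft_force: [-0.7, 0.1, 0.7]
finger_gap: 85.0
grip_force: 0.0
```

```bash
python3 - <<'E'
from h import *
im,X,T=tray(); print(sh(T,[571.5,272,9]))
E
```

```text
collar 2293 [158. 136.] mean [550.7 393.8  20.6] enc [549.6 394. ] 29.1 z [16.2 20.9 22.4]
collar 1908 [277. 201.] mean [573.1 272.8  20.6] enc [572.1 272. ] 28.9 z [16.9 20.7 22.1]
[572.7 270.8 152. ]
[ -0.5  -1.8 143. ]
```

Request:
jog_arm(
  rows=[
    [[0,-1,30],[0,0,0]],
    [[0,-1,70],[0,0,0]],
    [[0,-1,105],[0,0,0]],
    [[0,-1,128],[0,0,0]],
    [[0,-1,137],[0,0,0]],
    [[0,-1,141],[0,0,0]],
    [[0,-1,141],[0,0,0]],
  ],
)

```text
time: 19.85
tool_pos: [572.0, 272.6, 10.4]
tcp_rot: [180.0, -0.1, 40.4]
ft_force: [0.5, 0.7, 0.1]
finger_gap: 84.8
grip_force: 0.0
```

Request:
jog_arm(
  rows=[
    [[0,0,0],[0,0,0]],
    [[0,0,0],[0,0,0]],
    [[0,0,0],[0,0,0]],
    [[0,0,0],[0,0,0]],
    [[0,0,0],[0,0,0]],
    [[0,0,0],[0,0,0]],
    [[0,0,0],[0,0,0]],
  ],
  grip=50,
  force=40,
)

```text
time: 20.55
tool_pos: [572.7, 273.1, 12.0]
tcp_rot: [179.9, -0.2, 40.4]
ft_force: [-2.8, -1.7, 9.6]
finger_gap: 55.4
grip_force: 40.4
```

Request:
jog_arm(
  rows=[
    [[0,0,-4],[0,0,0]],
    [[0,0,-14],[0,0,0]],
    [[0,0,-40],[0,0,0]],
    [[0,0,-80],[0,0,0]],
    [[0,0,-120],[0,0,0]],
    [[0,0,-155],[0,0,0]],
    [[0,0,-180],[0,0,0]],
    [[0,0,-188],[0,0,0]],
    [[0,0,-188],[0,0,0]],
    [[0,0,-188],[0,0,0]],
  ],
)

```text
time: 21.55
tool_pos: [570.4, 272.3, 195.5]
tcp_rot: [-180.0, 0.1, 40.4]
ft_force: [0.5, -0.2, -1.5]
finger_gap: 55.2
grip_force: 42.7
```

```bash
python3 - <<'E'
from h import *
T=tool(); held(rmax=34); heldc(-10.4); print(T[:3,3],sh(T,[515.2,-28,T[2,3]]))
E
```

```text
held n 6087 top z(tool) -8.7 slope [-5.000e-03 -1.700e-02 -8.953e+00] enc [ 3. -0.] 33.2 mean [ 1.4 -1.  -8.9]
hole [-1.  -1.5] 16.7 enc ((97.89813232421875, 96.73551177978516), 35.0745735168457)
[570.38221172 272.27477031 195.54314199] [-236.6  193.     0.4]
```

Request:
jog_arm(
  rows=[
    [[-18,15,0],[0,0,0]],
    [[-50,41,0],[0,0,0]],
    [[-84,69,0],[0,0,0]],
    [[-118,97,0],[0,0,0]],
    [[-152,125,0],[0,0,0]],
    [[-186,153,0],[0,0,0]],
    [[-214,177,0],[0,0,0]],
    [[-230,190,0],[0,0,0]],
    [[-236,195,0],[0,0,0]],
    [[-236,195,0],[0,0,0]],
  ],
)

```text
time: 22.65
tool_pos: [517.1, -29.4, 196.1]
tcp_rot: [-179.9, 0.1, 40.3]
ft_force: [0.2, 0.8, -1.2]
finger_gap: 55.4
grip_force: 42.7
```

Request:
jog_arm(
  rows=[
    [[0,0,0],[0,0,0]],
    [[0,0,0],[0,0,0]],
    [[0,0,0],[0,0,0]],
    [[0,0,0],[0,0,0]],
  ],
)

```text
time: 23.05
tool_pos: [517.9, -28.1, 197.3]
tcp_rot: [-180.0, -0.0, 40.5]
ft_force: [0.1, -0.4, -0.6]
finger_gap: 55.4
grip_force: 42.7
```

```bash
python3 - <<'E'
from h import *
T=tool(); heldc(-8.9); print(T[:3,3],sh(T,[515.2,-28,T[2,3]]))
E
```

```text
hole [-0.9 -1.5] 16.2 enc ((98.21867370605469, 97.05426788330078), 33.687889099121094)
[517.85700549 -28.08740466 197.25571087] [-2.  -1.8  0. ]
```

Request:
jog_arm(
  rows=[
    [[-1.1,-0.2,8],[0,0,0]],
    [[-1.1,-0.2,16],[0,0,0]],
    [[-1.1,-0.2,22],[0,0,0]],
    [[-1.1,-0.2,27],[0,0,0]],
    [[-1.1,-0.2,32],[0,0,0]],
    [[-1.1,-0.2,37],[0,0,0]],
    [[-1.1,-0.2,42],[0,0,0]],
    [[-1.1,-0.2,45],[0,0,0]],
    [[-1.1,-0.2,45],[0,0,0]],
  ],
)

```text
time: 24.0
tool_pos: [516.4, -29.3, 151.7]
tcp_rot: [-180.0, 0.0, 40.4]
ft_force: [-0.1, -0.4, -0.8]
finger_gap: 55.9
grip_force: 42.7
```

Request:
jog_arm(
  rows=[
    [[0,0,8],[0,0,0]],
    [[0,0,16],[0,0,0]],
    [[0,0,24],[0,0,0]],
    [[0,0,30],[0,0,0]],
    [[0,0,35],[0,0,0]],
    [[0,0,38],[0,0,0]],
    [[0,0,38],[0,0,0]],
  ],
)

```text
time: 24.7
tool_pos: [516.5, -29.4, 113.7]
tcp_rot: [-180.0, 0.0, 40.4]
ft_force: [0.4, 0.4, -1.4]
finger_gap: 55.6
grip_force: 42.7
```

Request:
jog_arm(
  rows=[
    [[0,0,0],[0,0,0]],
    [[0,0,0],[0,0,0]],
    [[0,0,0],[0,0,0]],
    [[0,0,0],[0,0,0]],
    [[0,0,0],[0,0,0]],
  ],
  grip=85,
)

```text
time: 25.2
tool_pos: [516.9, -29.4, 114.5]
tcp_rot: [180.0, -0.0, 40.4]
ft_force: [-0.3, 0.1, 0.1]
finger_gap: 85.1
grip_force: 0.0
```

Request:
jog_arm(
  rows=[
    [[0,0,-20],[0,0,0]],
    [[0,0,-50],[0,0,0]],
    [[0,0,-90],[0,0,0]],
    [[-5,0,-120],[0,0,0]],
    [[-20,0,-125],[0,0,0]],
    [[-30,0,-125],[0,0,0]],
    [[-30,0,-125],[0,0,0]],
    [[-30,0,-125],[0,0,0]],
  ],
)

```text
time: 26.0
tool_pos: [493.3, -48.8, 238.0]
tcp_rot: [-179.9, 0.1, 40.3]
ft_force: [-0.6, -0.1, -0.2]
finger_gap: 85.1
grip_force: 0.0
```

```bash
python3 - <<'E'
from h import *
stack()
E
```

```text
stack top hist [(np.int64(106), np.int64(497)), (np.int64(108), np.int64(485)), (np.int64(104), np.int64(5)), (np.int64(192), np.int64(0))]
tip ((515.43505859375, -27.74151611328125), 11.361946105957031) T [493.3 -48.8 238. ]
```

Request:
jog_arm(
  rows=[
    [[22,-20,0],[0,0,0]],
    [[55,-50,0],[0,0,-0.05]],
    [[90,-82,0],[0,0,-0.1]],
    [[126,-115,0],[0,0,-0.15]],
    [[162,-148,0],[0,0,-0.2]],
    [[198,-181,10],[0,0,-0.25]],
    [[234,-214,20],[0,0,-0.3]],
    [[270,-247,30],[0,0,-0.35]],
    [[305,-278,50],[0,0,-0.4]],
    [[330,-301,80],[0,0,-0.41]],
  ],
)

```text
time: 27.05
tool_pos: [550.6, 398.2, 159.3]
tcp_rot: [179.9, -0.2, 64.1]
ft_force: [0.7, 0.4, -0.0]
finger_gap: 85.2
grip_force: 0.0
```

Request:
jog_arm(
  rows=[
    [[0,0,0],[0,0,0]],
    [[0,0,8],[0,0,0]],
    [[0,0,8],[0,0,0]],
    [[0,0,8],[0,0,0]],
  ],
)

```text
time: 27.45
tool_pos: [551.0, 393.4, 152.5]
tcp_rot: [179.9, -0.1, 63.8]
ft_force: [-0.2, -0.5, 0.9]
finger_gap: 85.0
grip_force: 0.0
```

```bash
python3 - <<'E'
from h import *
im,X,T=tray(); print(sh(T,[549.5,394.2,9]),R.from_matrix(T[:3,:3]).as_euler('xyz',degrees=True))
E
```

```text
collar 1912 [276. 201.] mean [550.5 396.   20.5] enc [550. 395.] 28.8 z [16.6 20.7 22.2]
[551.  393.4 152.5]
[-1.000e-01 -1.800e+00  1.435e+02] [ 1.79945719e+02 -6.48691364e-02  6.37936794e+01]
```

Request:
jog_arm(
  rows=[
    [[0.4,-1.4,30],[0,0,0]],
    [[0.4,-1.4,70],[0,0,0]],
    [[0.4,-1.4,105],[0,0,0]],
    [[0.4,-1.4,128],[0,0,0]],
    [[0.4,-1.4,137],[0,0,0]],
    [[0.4,-1.4,141],[0,0,0]],
    [[0.4,-1.4,141],[0,0,0]],
  ],
)

```text
time: 28.2
tool_pos: [550.3, 395.4, 11.9]
tcp_rot: [179.9, -0.1, 63.8]
ft_force: [-0.4, 0.1, 0.5]
finger_gap: 84.9
grip_force: 0.0
```

Request:
jog_arm(
  rows=[
    [[0,0,0],[0,0,0]],
    [[0,0,0],[0,0,0]],
    [[0,0,0],[0,0,0]],
    [[0,0,0],[0,0,0]],
    [[0,0,0],[0,0,0]],
    [[0,0,0],[0,0,0]],
    [[0,0,0],[0,0,0]],
  ],
  grip=50,
  force=40,
)

```text
time: 28.9
tool_pos: [550.5, 396.0, 12.7]
tcp_rot: [179.9, -0.2, 63.9]
ft_force: [-0.5, -0.6, 5.9]
finger_gap: 54.9
grip_force: 41.7
```

Request:
jog_arm(
  rows=[
    [[0,0,-4],[0,0,0]],
    [[0,0,-14],[0,0,0]],
    [[0,0,-40],[0,0,0]],
    [[0,0,-80],[0,0,0]],
    [[0,0,-120],[0,0,0]],
    [[0,0,-155],[0,0,0]],
    [[0,0,-180],[0,0,0]],
    [[0,0,-188],[0,0,0]],
    [[0,0,-188],[0,0,0]],
    [[0,0,-188],[0,0,0]],
  ],
)

```text
time: 29.9
tool_pos: [548.5, 394.8, 196.4]
tcp_rot: [-179.9, 0.1, 63.9]
ft_force: [-0.5, 0.8, -1.6]
finger_gap: 54.7
grip_force: 42.6
```

```bash
python3 - <<'E'
from h import *
T=tool(); held(rmax=34); heldc(-9.2); print(T[:3,3],sh(T,[515.2,-28,T[2,3]]))
E
```

```text
held n 5948 top z(tool) -8.1 slope [-7.000e-03 -2.400e-02 -8.452e+00] enc [2.5 0. ] 33.3 mean [ 1.4 -1.  -8.4]
hole [-1.  -1.6] 16.4 enc ((97.5, 96.5), 34.30024337768555)
[548.4561614  394.76295897 196.44359109] [-394.2  156.3    0.6]
```

Request:
jog_arm(
  rows=[
    [[-22,9,0],[0,0,0]],
    [[-64,26,0],[0,0,0]],
    [[-109,44,0],[0,0,0]],
    [[-154,62,0],[0,0,0]],
    [[-199,80,0],[0,0,0]],
    [[-244,98,0],[0,0,0]],
    [[-289,116,0],[0,0,0]],
    [[-334,134,0],[0,0,0]],
    [[-373,150,0],[0,0,0]],
    [[-393,158,0],[0,0,0]],
  ],
)

```text
time: 31.0
tool_pos: [516.6, -30.3, 196.6]
tcp_rot: [-179.9, 0.1, 63.7]
ft_force: [0.3, 0.5, -0.7]
finger_gap: 54.8
grip_force: 42.6
```

Request:
jog_arm(
  rows=[
    [[0,0,0],[0,0,0]],
    [[0,0,0],[0,0,0]],
    [[0,0,0],[0,0,0]],
    [[0,0,0],[0,0,0]],
    [[0,0,0],[0,0,0]],
  ],
)

```text
time: 31.5
tool_pos: [518.0, -26.2, 198.1]
tcp_rot: [-180.0, -0.0, 64.0]
ft_force: [-0.8, -0.6, -1.0]
finger_gap: 54.8
grip_force: 42.6
```

```bash
python3 - <<'E'
from h import *
T=tool(); heldc(-8.4); print(T[:3,3],sh(T,[515.2,-28,T[2,3]]))
E
```

```text
hole [-1.  -1.6] 16.2 enc ((97.5, 96.5), 34.007450103759766)
[518.00938765 -26.24283789 198.12330877] [-2.8 -1.8  0. ]
```

Request:
jog_arm(
  rows=[
    [[-0.8,-0.2,8],[0,0,0]],
    [[-0.8,-0.2,16],[0,0,0]],
    [[-0.8,-0.2,22],[0,0,0]],
    [[-0.8,-0.2,27],[0,0,0]],
    [[-0.8,-0.2,32],[0,0,0]],
    [[-0.8,-0.2,37],[0,0,0]],
    [[-0.8,-0.2,42],[0,0,0]],
    [[-0.8,-0.2,45],[0,0,0]],
    [[-0.8,-0.2,45],[0,0,0]],
  ],
)

```text
time: 32.45
tool_pos: [517.2, -27.8, 152.7]
tcp_rot: [-180.0, 0.0, 63.9]
ft_force: [0.1, 0.2, -0.2]
finger_gap: 54.4
grip_force: 42.6
```

Request:
jog_arm(
  rows=[
    [[0,0,8],[0,0,0]],
    [[0,0,16],[0,0,0]],
    [[0,0,24],[0,0,0]],
    [[0,0,30],[0,0,0]],
    [[0,0,33],[0,0,0]],
    [[0,0,34],[0,0,0]],
    [[0,0,34],[0,0,0]],
  ],
)

```text
time: 33.15
tool_pos: [517.5, -27.9, 119.3]
tcp_rot: [-180.0, 0.0, 63.9]
ft_force: [0.5, -0.9, -0.9]
finger_gap: 54.9
grip_force: 42.6
```

Request:
jog_arm(
  rows=[
    [[0,0,0],[0,0,0]],
    [[0,0,0],[0,0,0]],
    [[0,0,0],[0,0,0]],
    [[0,0,0],[0,0,0]],
    [[0,0,0],[0,0,0]],
  ],
  grip=85,
)

```text
time: 33.65
tool_pos: [517.6, -27.8, 119.4]
tcp_rot: [180.0, -0.0, 63.9]
ft_force: [-0.4, 0.3, 0.2]
finger_gap: 85.1
grip_force: 0.0
```

Request:
jog_arm(
  rows=[
    [[0,0,-20],[0,0,0]],
    [[0,0,-50],[0,0,0]],
    [[0,0,-85],[0,0,0]],
    [[-5,0,-115],[0,0,0]],
    [[-20,0,-120],[0,0,0]],
    [[-30,0,-120],[0,0,0]],
    [[-30,0,-120],[0,0,0]],
    [[-30,0,-120],[0,0,0]],
  ],
)

```text
time: 34.45
tool_pos: [503.3, -54.8, 237.5]
tcp_rot: [-179.8, 0.0, 63.8]
ft_force: [0.0, 0.5, 0.6]
finger_gap: 84.9
grip_force: 0.0
```

```bash
python3 - <<'E'
from h import *
stack()
E
```

```text
stack top hist [(np.int64(122), np.int64(674)), (np.int64(124), np.int64(558)), (np.int64(126), np.int64(5)), (np.int64(120), np.int64(1))]
tip ((514.9976806640625, -27.088180541992188), 11.143425941467285) T [503.3 -54.8 237.5]
```

Request:
jog_arm(
  rows=[
    [[-20,-3,0],[0,0,0]],
    [[-55,-7,0],[0,0,0]],
    [[-95,-12,0],[0,0,0]],
    [[-135,-17,0],[0,0,0]],
    [[-175,-22,0],[0,0,0]],
    [[-215,-27,20],[0,0,0]],
    [[-245,-31,45],[0,0,0]],
    [[-262,-33,65],[0,0,0]],
    [[-268,-34,75],[0,0,0]],
    [[-268,-34,80],[0,0,0]],
  ],
)

```text
time: 35.5
tool_pos: [355.0, -279.8, 157.6]
tcp_rot: [-179.8, -0.1, 63.8]
ft_force: [-0.0, -0.1, -0.8]
finger_gap: 84.6
grip_force: 0.0
```

Request:
jog_arm(
  rows=[
    [[0,0,0],[0,0,0]],
    [[0,0,0],[0,0,0]],
    [[0,0,0],[0,0,0]],
    [[0,0,0],[0,0,0]],
  ],
)

```text
time: 35.9
tool_pos: [356.5, -280.3, 160.2]
tcp_rot: [179.9, 0.0, 63.9]
ft_force: [-0.2, -0.0, -0.2]
finger_gap: 84.7
grip_force: 0.0
```

```bash
python3 - <<'E'
from h import *
T=tool(); im,d,X,P=snap('wrist'); H,S,V=hsv(im); z=X[...,2]; x,y=X[...,0],X[...,1]; print(T[:3,3])
rg=(x>280)&(x<430)&(y<-200)&(y>-360)
blobs(X,rg&(z>24.5)&(z<32),'hub',200); blobs(X,rg&(z>5)&(z<12)&(S>120),'disc',200)
Y=(X-T[:3,3])@T[:3,:3]; blobs(Y,rg&(z>24.5)&(z<32),'hub tool',200)
cv2.imwrite('pics/w5.png',im)
E
```

```text
[ 356.50123761 -280.34434244  160.18406769]
hub 1655 [276. 202.] mean [ 355.1 -279.3   27.7] enc [ 354.9 -280.4] 28.0 z [25.7 27.7 29.2]
disc 3550 [276. 192.] mean [ 357.3 -275.2    7.8] enc [ 354.7 -280.5] 47.9 z [6.3 7.9 9.3]
hub tool 1655 [276. 202.] mean [  0.4  -1.9 132.5] enc [-0.7 -1.6] 28.0 z [131.  132.5 134.5]
```

View pics/w5.png

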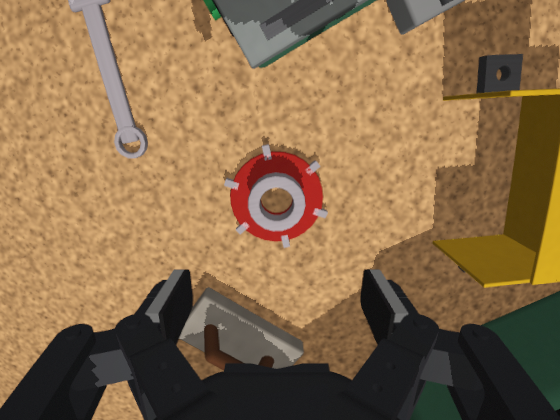

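All four collars are stacked, with the top at 124. The cutter's hub is at (276,202) between the fingers, hub up.

Request:
jog_arm(
  rows=[
    [[-0.4,-1.2,30],[0,0,0]],
    [[-0.4,-1.2,70],[0,0,0]],
    [[-0.4,-1.2,105],[0,0,0]],
    [[-0.4,-1.2,128],[0,0,0]],
    [[-0.4,-1.2,139],[0,0,0]],
    [[-0.4,-1.2,143],[0,0,0]],
    [[-0.4,-1.2,143],[0,0,0]],
  ],
)

```text
time: 36.65
tool_pos: [354.9, -280.6, 16.9]
tcp_rot: [180.0, 0.0, 63.9]
ft_force: [-0.0, -0.4, -0.4]
finger_gap: 85.2
grip_force: 0.0
```

Request:
jog_arm(
  rows=[
    [[0,0,0],[0,0,0]],
    [[0,0,0],[0,0,0]],
    [[0,0,0],[0,0,0]],
    [[0,0,0],[0,0,0]],
    [[0,0,0],[0,0,0]],
    [[0,0,0],[0,0,0]],
    [[0,0,0],[0,0,0]],
  ],
  grip=45,
  force=70,
)

```text
time: 37.35
tool_pos: [355.6, -281.4, 18.6]
tcp_rot: [179.8, 0.0, 63.9]
ft_force: [-3.6, 3.5, 13.7]
finger_gap: 52.3
grip_force: 70.4
```

Request:
jog_arm(
  rows=[
    [[0,0,-4],[0,0,0]],
    [[0,0,-14],[0,0,0]],
    [[0,0,-40],[0,0,0]],
    [[0,0,-80],[0,0,0]],
    [[0,0,-120],[0,0,0]],
    [[0,0,-160],[0,0,0]],
    [[0,0,-185],[0,0,0]],
    [[0,0,-190],[0,0,0]],
    [[0,0,-190],[0,0,0]],
    [[0,0,-190],[0,0,0]],
  ],
)

```text
time: 38.35
tool_pos: [353.6, -279.4, 204.3]
tcp_rot: [-179.8, -0.1, 63.9]
ft_force: [-0.3, 0.4, -4.0]
finger_gap: 52.0
grip_force: 74.6
```

```bash
python3 - <<'E'
from h import *
T=tool(); im,Y=held(rmax=30); heldc(-12,3); print(T[:3,3],sh(T,[515.2,-28,T[2,3]]))
q=Y[(np.hypot(Y[...,0],Y[...,1])<34)&(Y[...,2]>-30)&(Y[...,2]<30)]
print(np.histogram(q[:,2],bins=np.arange(-30,30,2))[0])
E
```

```text
held n 5410 top z(tool) -9.1 slope [-1.000e-03 -1.400e-02 -9.136e+00] enc [0.1 0.1] 29.8 mean [ 2.5 -1.3 -9.1]
hole [ 0.4 -1.6] 16.8 enc ((100.77184295654297, 96.83980560302734), 35.32577133178711)
[ 353.6326546  -279.43183986  204.25078098] [2.969e+02 3.430e+01 2.000e-01]
[ 168  127  144  114  123  130  111  108  104  426 4563  591  271  268
  274  244  240  234  232  252 1783  187  104   56   14    0    0    0
    0]
```

Request:
jog_arm(
  rows=[
    [[20,2,-4],[0,0,0]],
    [[55,6,-4],[0,0,0]],
    [[95,11,-4],[0,0,0]],
    [[135,16,-4],[0,0,0]],
    [[175,21,-4],[0,0,0]],
    [[215,26,-4],[0,0,0]],
    [[250,30,-4],[0,0,0]],
    [[278,34,-4],[0,0,0]],
    [[292,36,-4],[0,0,0]],
    [[296.5,36,-4],[0,0,0]],
  ],
)

```text
time: 39.45
tool_pos: [517.1, -28.8, 208.8]
tcp_rot: [-179.9, 0.0, 64.0]
ft_force: [-0.9, 0.0, -4.2]
finger_gap: 51.9
grip_force: 74.6
```

Request:
jog_arm(
  rows=[
    [[0,0,0],[0,0,0]],
    [[0,0,0],[0,0,0]],
    [[0,0,0],[0,0,0]],
    [[0,0,0],[0,0,0]],
    [[0,0,0],[0,0,0]],
  ],
)

```text
time: 39.95
tool_pos: [517.2, -30.5, 210.5]
tcp_rot: [180.0, -0.0, 63.8]
ft_force: [-0.1, -0.3, -3.3]
finger_gap: 51.7
grip_force: 74.6
```

```bash
python3 - <<'E'
from h import *
T=tool(); heldc(-9.1); print(T[:3,3],sh(T,[515.2,-28,T[2,3]]))
E
```

```text
hole [ 0.3 -1.6] 16.2 enc ((100.83587646484375, 96.33206176757812), 33.64462661743164)
[517.23965039 -30.48057957 210.45652782] [ 1.3 -2.9 -0. ]
```

Request:
jog_arm(
  rows=[
    [[0.8,-1,8],[0,0,0]],
    [[0.8,-1,15],[0,0,0]],
    [[0.8,-1,20],[0,0,0]],
    [[0.8,-1,25],[0,0,0]],
    [[0.8,-1,30],[0,0,0]],
    [[0.8,-1,35],[0,0,0]],
    [[0.8,-1,40],[0,0,0]],
    [[0.8,-1,43],[0,0,0]],
    [[0.8,-1,43],[0,0,0]],
  ],
)

```text
time: 40.9
tool_pos: [516.4, -28.7, 166.7]
tcp_rot: [-179.9, 0.0, 63.9]
ft_force: [-0.3, -0.9, -3.6]
finger_gap: 52.0
grip_force: 74.6
```

Request:
jog_arm(
  rows=[
    [[0,0,7],[0,0,0]],
    [[0,0,13],[0,0,0]],
    [[0,0,18],[0,0,0]],
    [[0,0,20.5],[0,0,0]],
    [[0,0,20.5],[0,0,0]],
  ],
)

```text
time: 41.4
tool_pos: [516.4, -28.7, 146.1]
tcp_rot: [-179.9, 0.0, 63.9]
ft_force: [0.5, 0.8, -4.3]
finger_gap: 52.0
grip_force: 74.6
```

Request:
jog_arm(
  rows=[
    [[0,0,0],[0,0,0]],
    [[0,0,0],[0,0,0]],
    [[0,0,0],[0,0,0]],
    [[0,0,0],[0,0,0]],
    [[0,0,0],[0,0,0]],
  ],
  grip=85,
)

```text
time: 41.9
tool_pos: [517.0, -28.8, 147.1]
tcp_rot: [180.0, -0.0, 63.9]
ft_force: [-0.3, 0.0, 0.3]
finger_gap: 85.1
grip_force: 0.0
```

Request:
jog_arm(
  rows=[
    [[0,0,-20],[0,0,0]],
    [[0,0,-50],[0,0,0]],
    [[0,0,-80],[0,0,0]],
    [[-5,0,-98],[0,0,0]],
    [[-20,0,-100],[0,0,0]],
    [[-30,0,-100],[0,0,0]],
    [[-30,0,-100],[0,0,0]],
    [[-30,0,-100],[0,0,0]],
  ],
)

```text
time: 42.7
tool_pos: [502.7, -56.0, 245.1]
tcp_rot: [-179.9, 0.0, 63.8]
ft_force: [0.4, -0.7, 0.2]
finger_gap: 85.0
grip_force: 0.0
```

```bash
python3 - <<'E'
from h import *
im,X=stack()
z=X[...,2]; blobs(X,(np.hypot(X[...,0]-515,X[...,1]+28)<65)&(abs(z-132)<3),'disc'); H,S,V=hsv(im)
blobs(X,(H>100)&(H<125)&(S>140)&(z>85)&(z<100),'sleeve')
E
```

```text
stack top hist [(np.int64(150), np.int64(889)), (np.int64(152), np.int64(809)), (np.int64(148), np.int64(2)), (np.int64(154), np.int64(1))]
tip ((515.0551147460938, -27.117277145385742), 10.950935363769531) T [502.7 -56.  245.1]
disc 6056 [277. 168.] mean [517.5 -23.  132. ] enc [515.1 -27.7] 55.2 z [130.5 132.  133.4]
sleeve 1199 [169. 152.] mean [425.3  32.9  89.7] enc [424.8  32.3] 25.7 z [86.2 89.8 91.4]
```

Request:
jog_arm(
  rows=[
    [[5,-12,0],[0,0,-0.12]],
    [[10,-24,0],[0,0,-0.26]],
    [[16,-40,0],[0,0,-0.4]],
    [[22,-54,0],[0,0,-0.54]],
    [[28,-69,0],[0,0,-0.68]],
    [[34,-84,0],[0,0,-0.82]],
    [[40,-98,0],[0,0,-0.96]],
    [[44,-108,0],[0,0,-1.1]],
    [[44,-108,0],[0,0,-1.24]],
    [[44,-108,20],[0,0,-1.38]],
  ],
)

```text
time: 43.75
tool_pos: [427.3, 32.0, 228.7]
tcp_rot: [179.8, 0.2, 143.3]
ft_force: [0.2, 0.1, 0.4]
finger_gap: 85.0
grip_force: 0.0
```

Request:
jog_arm(
  rows=[
    [[0,0,10],[0,0,-0.05]],
    [[0,0,20],[0,0,-0.05]],
    [[0,0,20],[0,0,-0.05]],
    [[0,0,20],[0,0,-0.05]],
  ],
)

```text
time: 44.15
tool_pos: [425.9, 31.5, 206.7]
tcp_rot: [-180.0, -0.0, 145.7]
ft_force: [0.7, 0.4, 0.3]
finger_gap: 85.2
grip_force: 0.0
```

```bash
python3 - <<'E'
from h import *
T=tool(); im,d,X,P=snap('wrist'); H,S,V=hsv(im); z=X[...,2]; print(r.sense()['tool_pos'],r.sense()['tcp_rot'])
m=(H>100)&(H<125)&(S>120)&(z>86)&(z<97)
blobs(X,m,'sleeve'); blobs((X-T[:3,3])@T[:3,:3],m,'sl tool')
E
```

```text
[426.23097692  31.4073563  207.17779698] [1.79989346e+02 1.86831358e-02 1.45744373e+02]
sleeve 1434 [276. 205.] mean [423.   33.5  89.7] enc [423.7  33.2] 25.8 z [87.2 89.8 91.1]
sl tool 1434 [276. 205.] mean [  3.4   0.  117. ] enc [2.7 0.2] 25.8 z [115.6 116.9 119.5]
```

Request:
jog_arm(
  rows=[
    [[2,0.2,30],[0,0,0]],
    [[2,0.2,65],[0,0,0]],
    [[2,0.2,95],[0,0,0]],
    [[2,0.2,115],[0,0,0]],
    [[2,0.2,125],[0,0,0]],
    [[2,0.2,129],[0,0,0]],
    [[2,0.2,129],[0,0,0]],
  ],
)

```text
time: 44.9
tool_pos: [425.0, 32.6, 78.4]
tcp_rot: [180.0, 0.0, 145.8]
ft_force: [0.4, -0.1, -0.3]
finger_gap: 84.7
grip_force: 0.0
```

Request:
jog_arm(
  rows=[
    [[0,0,0],[0,0,0]],
    [[0,0,0],[0,0,0]],
    [[0,0,0],[0,0,0]],
    [[0,0,0],[0,0,0]],
    [[0,0,0],[0,0,0]],
    [[0,0,0],[0,0,0]],
    [[0,0,0],[0,0,0]],
  ],
  grip=42,
  force=50,
)

```text
time: 45.6
tool_pos: [425.6, 32.6, 79.3]
tcp_rot: [179.9, 0.1, 145.8]
ft_force: [-1.0, 0.4, 4.8]
finger_gap: 49.0
grip_force: 51.8
```

Request:
jog_arm(
  rows=[
    [[0,0,-4],[0,0,0]],
    [[0,0,-14],[0,0,0]],
    [[0,0,-40],[0,0,0]],
    [[0,0,-80],[0,0,0]],
    [[0,0,-115],[0,0,0]],
    [[0,0,-135],[0,0,0]],
    [[0,0,-140],[0,0,0]],
    [[0,0,-140],[0,0,0]],
    [[0,0,-140],[0,0,0]],
    [[0,0,-140],[0,0,0]],
  ],
)

```text
time: 46.6
tool_pos: [423.4, 32.7, 216.0]
tcp_rot: [-179.9, -0.2, 145.8]
ft_force: [-0.5, 0.4, -1.8]
finger_gap: 49.0
grip_force: 52.5
```

```bash
python3 - <<'E'
from h import *
T=tool(); im,Y=held(rmax=27); heldc(-10.5,3); print(T[:3,3],sh(T,[515.2,-28,T[2,3]]))
q=Y[(np.hypot(Y[...,0],Y[...,1])<34)&(Y[...,2]>-30)&(Y[...,2]<30)]
print(np.histogram(q[:,2],bins=np.arange(-30,30,2))[0])
E
```

```text
held n 4127 top z(tool) -10.5 slope [-1.0000e-03 -0.0000e+00 -1.0466e+01] enc [ 0.7 -0. ] 26.4 mean [  2.6   0.2 -10.5]
hole [1.4 0.1] 16.1 enc ((103.39423370361328, 100.43531799316406), 33.387977600097656)
[423.4355215   32.69883215 215.96929732] [-110.     1.4   -0.3]
[ 149  154  132  131  124  120  128  112  138 3335 1083  357  255  245
  274  241  264  239  206  203  224  231  182  116   22    0    0    0
    0]
```

Request:
jog_arm(
  rows=[
    [[-12,0,0],[0,0,0]],
    [[-35,0,0],[0,0,0]],
    [[-60,0.5,0],[0,0,0]],
    [[-83,1,0],[0,0,0]],
    [[-101,1,0],[0,0,0]],
    [[-109,1,0],[0,0,0]],
    [[-111,1,0],[0,0,0]],
    [[-111,1,0],[0,0,0]],
    [[-111,1,0],[0,0,0]],
    [[-111,1,0],[0,0,0]],
  ],
)

```text
time: 47.7
tool_pos: [516.5, -28.5, 217.9]
tcp_rot: [180.0, 0.0, 145.8]
ft_force: [0.5, -0.4, -2.5]
finger_gap: 48.6
grip_force: 52.4
```

```bash
python3 - <<'E'
from h import *
T=tool(); heldc(-10.5,3); print(T[:3,3],sh(T,[515.2,-28,T[2,3]]))
im,d,X,P=snap('wrist'); cv2.imwrite('pics/w6.png',im)
E
```

```text
hole [1.4 0.1] 16.1 enc ((102.36809539794922, 100.37696838378906), 33.533355712890625)
[516.50429517 -28.4887095  217.91891289] [ 1.4 -0.3 -0. ]
```

View pics/w6.png

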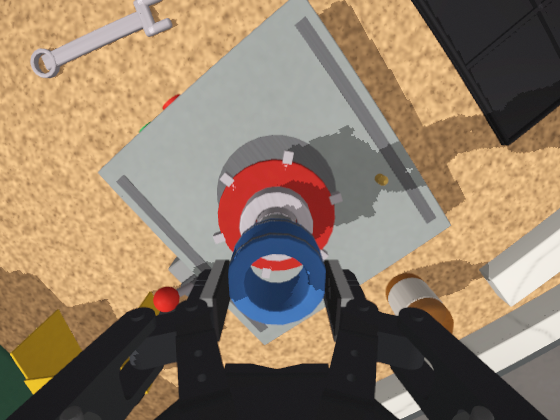

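The sleeve at (277,275) is over the spindle tip at (277,215). The oil bottle at (415,300) is clear.

Request:
jog_arm(
  rows=[
    [[0,-0.4,8],[0,0,0]],
    [[0,-0.4,16],[0,0,0]],
    [[0,-0.4,22],[0,0,0]],
    [[0,-0.4,27],[0,0,0]],
    [[0,-0.4,32],[0,0,0]],
    [[0,-0.4,35],[0,0,0]],
    [[0,-0.4,35],[0,0,0]],
  ],
)

```text
time: 48.5
tool_pos: [516.3, -29.2, 182.2]
tcp_rot: [-180.0, -0.0, 145.8]
ft_force: [0.3, 0.9, -1.4]
finger_gap: 48.8
grip_force: 52.4
```

Request:
jog_arm(
  rows=[
    [[0,0,4],[0,0,0]],
    [[0,0,8],[0,0,0]],
    [[0,0,9.5],[0,0,0]],
    [[0,0,9.5],[0,0,0]],
  ],
)

```text
time: 48.9
tool_pos: [516.4, -29.2, 172.8]
tcp_rot: [-180.0, -0.0, 145.8]
ft_force: [0.2, 1.1, -1.3]
finger_gap: 48.9
grip_force: 52.4
```

Request:
jog_arm(
  rows=[
    [[0,0,0],[0,0,0]],
    [[0,0,0],[0,0,0]],
    [[0,0,0],[0,0,0]],
    [[0,0,0],[0,0,0]],
    [[0,0,0],[0,0,0]],
  ],
  grip=85,
)

```text
time: 49.4
tool_pos: [516.8, -29.2, 173.5]
tcp_rot: [180.0, 0.0, 145.8]
ft_force: [-0.6, 0.2, 0.9]
finger_gap: 84.9
grip_force: 0.0
```

Request:
jog_arm(
  rows=[
    [[0,0,-20],[0,0,0]],
    [[0,0,-50],[0,0,0]],
    [[0,0,-75],[0,0,0]],
    [[0,0,-83],[0,0,0]],
    [[-8,0,-83],[0,0,0]],
    [[-25,0,-83],[0,0,0]],
    [[-30,0,-83],[0,0,0]],
    [[-30,0,-83],[0,0,0]],
    [[-30,0,-83],[0,0,0]],
  ],
)

```text
time: 50.3
tool_pos: [540.8, -46.0, 255.0]
tcp_rot: [-180.0, -0.1, 145.8]
ft_force: [-0.4, 0.1, -0.7]
finger_gap: 85.1
grip_force: 0.0
```

```bash
python3 - <<'E'
from h import *
im,X=stack()
z=X[...,2]; H,S,V=hsv(im); rr=np.hypot(X[...,0]-515,X[...,1]+28); blobs(X,(rr<40)&(H>100)&(H<125)&(S>120)&(z>150),'sleeve'); T=tool()
p=X[(rr>17)&(rr<25)&(z>170)]; print('plane',np.linalg.lstsq(np.c_[p[:,:2]-[515,-28],np.ones(len(p))],p[:,2],rcond=None)[0])
print(sh(T,[491.3,-180.2,255]))
E
```

```text
stack top hist [(np.int64(180), np.int64(938)), (np.int64(182), np.int64(631)), (np.int64(150), np.int64(135)), (np.int64(152), np.int64(103))]
tip ((511.0422668457031, -24.951496124267578), 22.468639373779297) T [540.8 -46.  255. ]
sleeve 2575 [277. 186.] mean [515.2 -28.4 179.3] enc [515.1 -28.3] 25.5 z [160.1 181.6 183.1]
plane [  3.38379319  -2.31294279 255.772057  ]
[ -34.5 -139.     0.4]
```

Everything is seated (top 182). Next is the lock lever, pushed with shut fingers at yaw 4°.

Request:
jog_arm(
  rows=[
    [[-4,-15,0],[0,0,0.14]],
    [[-8,-32,0],[0,0,0.28]],
    [[-12,-49,0],[0,0,0.42]],
    [[-16,-66,0],[0,0,0.56]],
    [[-20,-83,0],[0,0,0.7]],
    [[-24,-100,0],[0,0,0.84]],
    [[-28,-117,0],[0,0,0.98]],
    [[-32,-130,0],[0,0,1.1]],
    [[-34,-139,0],[0,0,1.22]],
    [[-34,-139,0],[0,0,1.3]],
  ],
  grip=0,
)

```text
time: 51.35
tool_pos: [490.7, -180.9, 256.2]
tcp_rot: [-180.0, 0.0, 71.0]
ft_force: [-0.7, 0.9, 1.4]
finger_gap: -0.0
grip_force: 0.0
```

Request:
jog_arm(
  rows=[
    [[0,0,0],[0,0,0.14]],
    [[0,0,0],[0,0,0.28]],
    [[0,0,0],[0,0,0.42]],
    [[0,0,0],[0,0,0.56]],
    [[0,0,0],[0,0,0.7]],
    [[0,0,0],[0,0,0.84]],
    [[0,0,0],[0,0,0.98]],
    [[0,0,0],[0,0,1.1]],
    [[0,0,0],[0,0,1.17]],
    [[0,0,0],[0,0,1.17]],
  ],
)

```text
time: 52.35
tool_pos: [491.2, -179.8, 256.2]
tcp_rot: [-180.0, 0.0, 4.2]
ft_force: [-0.5, -0.3, -0.3]
finger_gap: -0.0
grip_force: 0.0
```

Request:
jog_arm(
  rows=[
    [[0,0,0],[0,0,0]],
    [[0,0,0],[0,0,0]],
    [[0,0,0],[0,0,0]],
  ],
)

```text
time: 52.65
tool_pos: [491.4, -180.1, 256.3]
tcp_rot: [-180.0, -0.0, 4.3]
ft_force: [-0.2, 0.2, -1.1]
finger_gap: -0.1
grip_force: 0.0
```

```bash
python3 - <<'E'
from h import *
T=tool(); im,d,X,P=snap('wrist'); H,S,V=hsv(im); z=X[...,2]; print(r.sense()['tool_pos'],r.sense()['tcp_rot'])
m=((H<8)|(H>172))&(S>150)&(z>85)&(z<125)&(X[...,1]<-130); blobs(X,m,'ball')
print(sh(T,[491.3,-180.2,92]))
cv2.imwrite('pics/w7.png',im)
t=(H>18)&(H<32)&(S>150)&(z>60); blobs(X,t,'hood',200)
E
```

```text
[ 491.39470685 -180.11212752  256.26028897] [-1.79998140e+02  1.76078613e-03  4.33445350e+00]
ball 509 [277. 154.] mean [ 533.9 -176.7  108.9] enc [ 533.  -176.9] 12.6 z [102.6 109.4 113.4]
[-1.000e-01  1.000e-01  1.643e+02]
hood 7805 [446. 129.] mean [ 570.2 -346.8   92.1] enc [ 556.3 -347.8] 88.7 z [63.5 95.6 97.6]
```

View pics/w7.png

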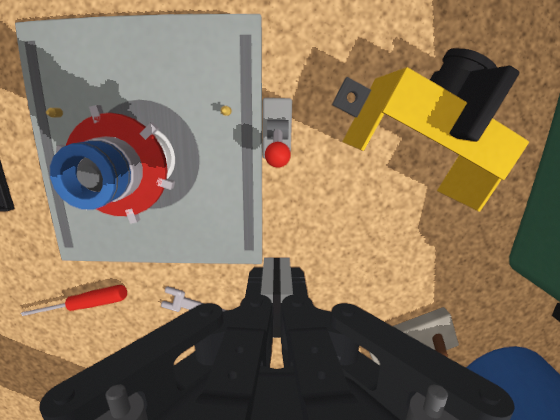

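The ball at (277,154) is straight ahead of the shut fingers. I'll lower and push.

Request:
jog_arm(
  rows=[
    [[0,0,30],[0,0,0]],
    [[0,0,70],[0,0,0]],
    [[0,0,110],[0,0,0]],
    [[0,0,140],[0,0,0]],
    [[0,0,158],[0,0,0]],
    [[0,0,164],[0,0,0]],
    [[0,0,164],[0,0,0]],
  ],
)

```text
time: 53.4
tool_pos: [490.9, -179.9, 91.6]
tcp_rot: [-180.0, 0.1, 4.3]
ft_force: [-0.3, 0.5, 0.1]
finger_gap: -0.2
grip_force: 0.0
```

Request:
jog_arm(
  rows=[
    [[8,0,0],[0,0,0]],
    [[16,0,0],[0,0,0]],
    [[24,0,0],[0,0,0]],
    [[32,0,0],[0,0,0]],
    [[40,0,0],[0,0,0]],
    [[47,0,0],[0,0,0]],
    [[54,0,0],[0,0,0]],
    [[60,0,0],[0,0,0]],
    [[64,0,0],[0,0,0]],
    [[67,0,0],[0,0,0]],
  ],
)

```text
time: 54.4
tool_pos: [558.3, -175.0, 91.9]
tcp_rot: [-180.0, 0.0, 4.3]
ft_force: [-1.4, 0.1, -1.4]
finger_gap: -0.0
grip_force: 0.6
```

Request:
jog_arm(
  rows=[
    [[2,0,0],[0,0,0]],
    [[4,0,0],[0,0,0]],
    [[6,0,0],[0,0,0]],
    [[6,0,0],[0,0,0]],
  ],
)

```text
time: 54.8
tool_pos: [561.5, -174.8, 91.7]
tcp_rot: [-179.9, 0.4, 4.3]
ft_force: [-15.0, -0.8, 6.1]
finger_gap: 0.0
grip_force: 7.4
```

Request:
jog_arm(
  rows=[
    [[-8,0,0],[0,0,0]],
    [[-25,0,0],[0,0,0]],
    [[-30,0,-20],[0,0,0]],
    [[-40,0,-60],[0,0,0]],
    [[-50,20,-100],[0,0,0]],
    [[-50,40,-140],[0,0,0]],
    [[-50,60,-160],[0,0,0]],
    [[-50,70,-165],[0,0,0]],
    [[-50,70,-165],[0,0,0]],
    [[-50,70,-165],[0,0,0]],
  ],
)

```text
time: 55.8
tool_pos: [519.0, -247.4, 255.2]
tcp_rot: [-179.9, 0.1, 4.3]
ft_force: [0.1, -0.2, -0.3]
finger_gap: -0.2
grip_force: 0.0
```

```bash
cat >> h.py <<'E'
def rib(X,im,zlo=120,zhi=133,reg=None):
    H,S,V=hsv(im); z=X[...,2]; m=(z>zlo)&(z<zhi)&(V<90)
    if reg is not None: m&=np.hypot(X[...,0]-reg[0],X[...,1]-reg[1])<reg[2]
    m=cv2.morphologyEx(m.astype(np.uint8),cv2.MORPH_OPEN,np.ones((3,3),np.uint8))
    k,l,st,ce=cv2.connectedComponentsWithStats(m); i=1+st[1:,4].argmax(); q=X[l==i]
    print('rib',st[i,4],ce[i].round(),q.mean(0).round(1),cv2.minAreaRect(q[:,:2].astype(np.float32)))
    y=(H>18)&(H<32)&(S>130)&(z>91)&(z<101)
    q=X[y]; print('yellow',y.sum(),cv2.minAreaRect(q[:,:2].astype(np.float32)))
E
python3 - <<'E'
from h import *
T=tool(); im,d,X,P=snap('wrist'); H,S,V=hsv(im); z=X[...,2]; print(T[:3,3])
m=((H<8)|(H>172))&(S>150)&(z>80)&(z<125)&(X[...,1]<-130); blobs(X,m,'ball')
rib(X,im,reg=(597,-362,70)); cv2.imwrite('pics/w8.png',im); np.save('w8.npy',X)
E
```

```text
[ 518.95083046 -247.41120111  255.17289037]
ball 549 [207. 125.] mean [ 583.5 -175.3  105.5] enc [ 582.9 -173.5] 12.9 z [ 98.4 106.  109.8]
rib 1360 [415. 126.] [ 598.5 -362.9  126.9] ((597.6461791992188, -364.04168701171875), (14.365713119506836, 70.52731323242188), 68.92312622070312)
yellow 6451 ((556.8597412109375, -348.7149658203125), (156.80795288085938, 86.67060089111328), 68.85040283203125)
```

View pics/w8.png

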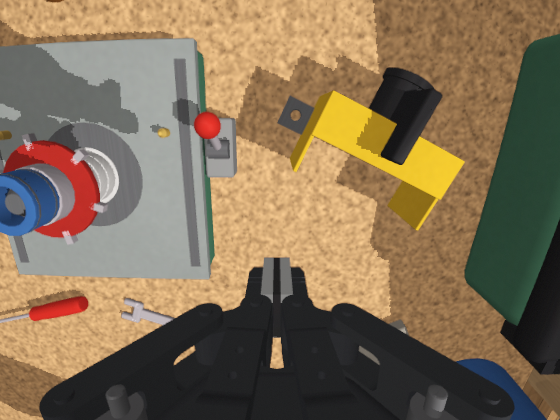

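The lever is now over to the rear, with the ball at (207,125). The hood's rib is at (415,126) and its yaw is about -21°. I'll hover over the rib.

Request:
jog_arm(
  rows=[
    [[15,25,0],[0,0,0.1]],
    [[35,60,0],[0,0,0.2]],
    [[55,95,0],[0,0,0.3]],
    [[66,115,0],[0,0,0.4]],
    [[70,122,0],[0,0,0.443]],
    [[70,122,10],[0,0,0.443]],
    [[70,122,20],[0,0,0.443]],
    [[70,122,20],[0,0,0.443]],
    [[70,122,20],[0,0,0.443]],
    [[70,122,20],[0,0,0.443]],
  ],
  grip=60,
)

```text
time: 56.85
tool_pos: [598.5, -364.2, 237.8]
tcp_rot: [180.0, -0.0, -21.0]
ft_force: [-0.9, 0.3, -0.3]
finger_gap: 59.8
grip_force: 0.0
```

```bash
python3 - <<'E'
from h import *
T=tool(); im,d,X,P=snap('wrist'); print(T[:3,3],r.sense()['tcp_rot'])
rib(X,im,reg=(597,-362,70)); print(sh(T,[597.8,-363.8,104]))
Y=(X-T[:3,3])@T[:3,:3]; z=X[...,2]; H,S,V=hsv(im)
m=(z>120)&(z<133)&(V<90)&(np.hypot(Y[...,0],Y[...,1])<55); m=cv2.morphologyEx(m.astype(np.uint8),cv2.MORPH_OPEN,np.ones((3,3)))>0
print(m.sum(),Y[m].mean(0),cv2.minAreaRect(Y[m][:,:2].astype(np.float32)))
E
```

```text
[ 598.54095881 -364.18334108  237.84834079] [ 1.79988139e+02 -5.91186436e-02 -2.10598882e+01]
rib 1097 [278. 204.] [ 600.8 -366.1  127.6] ((598.1631469726562, -365.1539611816406), (14.007872581481934, 68.66126251220703), 68.6805191040039)
yellow 6058 ((564.5110473632812, -352.0960998535156), (156.5724639892578, 70.83567810058594), 68.96229553222656)
[-9.000e-01 -1.000e-01  1.338e+02]
1097 [  2.72182077   0.93601283 110.27330128] ((-0.06781387329101562, 1.0298123359680176), (68.65806579589844, 14.0078706741333), 0.2738359570503235)
```

Request:
jog_arm(
  rows=[
    [[0,1,25],[0,0,0]],
    [[0,1,60],[0,0,0]],
    [[0,1,95],[0,0,0]],
    [[0,1,118],[0,0,0]],
    [[0,1,129],[0,0,0]],
    [[0,1,133],[0,0,0]],
    [[0,1,133],[0,0,0]],
    [[0,1,133],[0,0,0]],
  ],
)

```text
time: 57.7
tool_pos: [599.2, -366.3, 106.6]
tcp_rot: [180.0, -0.2, -21.1]
ft_force: [-0.3, -0.0, -0.4]
finger_gap: 59.9
grip_force: 0.0
```

Request:
jog_arm(
  rows=[
    [[0,0,0],[0,0,0]],
    [[0,0,0],[0,0,0]],
    [[0,0,0],[0,0,0]],
    [[0,0,0],[0,0,0]],
    [[0,0,0],[0,0,0]],
    [[0,0,0],[0,0,0]],
    [[0,0,0],[0,0,0]],
    [[0,0,0],[0,0,0]],
    [[0,0,0],[0,0,0]],
  ],
  grip=2,
  force=100,
)

```text
time: 58.6
tool_pos: [598.6, -365.8, 105.2]
tcp_rot: [180.0, -0.1, -21.1]
ft_force: [-1.2, 1.7, 5.6]
finger_gap: 12.2
grip_force: 99.2
```

Request:
jog_arm(
  rows=[
    [[0,0,-3],[0,0,0]],
    [[0,0,-10],[0,0,0]],
    [[0,0,-25],[0,0,0]],
    [[0,0,-45],[0,0,0]],
    [[0,0,-65],[0,0,0]],
    [[0,0,-80],[0,0,0]],
    [[0,0,-85],[0,0,0]],
    [[0,0,-85],[0,0,0]],
    [[0,0,-85],[0,0,0]],
  ],
)

```text
time: 59.5
tool_pos: [597.7, -365.3, 188.1]
tcp_rot: [-180.0, 0.1, -21.1]
ft_force: [-0.6, -0.8, -5.5]
finger_gap: 11.9
grip_force: 97.9
```

```bash
python3 - <<'E'
from h import *
T=tool(); im,d,X,P=snap('wrist'); print(T[:3,3],r.sense()['tcp_rot']); cv2.imwrite('pics/w9.png',im); np.save('w9.npy',X); np.save('w9T.npy',T)
s=r.sense(); print(s['joint_pos'])
E
```

```text
[ 597.69076118 -365.28754278  188.12475073] [-1.79963698e+02  1.34776895e-01 -2.10976820e+01]
[-3.56231512e+01  2.42974085e+01  6.99135932e+01  1.34174160e-03
  8.59285722e+01  7.54744766e+01]
```

View pics/w9.png

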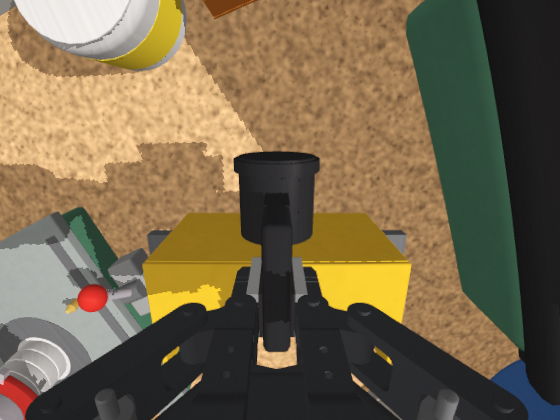

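The hood is held level. The rib is at (278,240), the feet show at (158,240) and (393,243), and the roof's rear edge is on row 262. I'll measure it in the tool.

```bash
python3 - <<'E'
from h import *
X=np.load('w9.npy');T=np.load('w9T.npy'); im=cv2.imread('pics/w9.png'); H,S,V=hsv(im); Y=(X-T[:3,3])@T[:3,:3]
m=(H>18)&(H<32)&(S>130)&(Y[...,2]>-20)&(Y[...,2]<25)
q=Y[m]; print(m.sum(), np.percentile(q[:,2],[5,50,95]))
r_=q[abs(q[:,2]-np.median(q[:,2]))<3]
print('roof x',np.percentile(r_[:,0],[.5,99.5]),'y',np.percentile(r_[:,1],[.3,99.7]))
# rear edge line
e=[]
for lo in np.arange(-70,70,5):
    s=r_[(r_[:,1]>lo)&(r_[:,1]<lo+5)]
    if len(s)>20: e.append((lo+2.5,np.percentile(s[:,0],99)))
e=np.array(e); print(np.polyfit(e[:,0],e[:,1],1), e.round(1).tolist())
A=np.c_[r_[:,:2],np.ones(len(r_))]; print('plane',np.linalg.lstsq(A,r_[:,2],rcond=None)[0])
for n in ['foot']:
    f=(Y[...,2]>80)&(Y[...,2]<105)&(V<110)&(abs(Y[...,1])>70)&(abs(Y[...,1])<120)&(abs(Y[...,0])<90)
    blobs(Y,f,'foot',50)
E
```

```text
10524 [ 8.32395412  9.45752314 21.84633157]
roof x [-39.9800316   -1.66231416] y [-77.5887501   77.21711475]
[ 1.12346875e-03 -1.79879833e+00] [[-67.5, -2.3], [-62.5, -2.0], [-57.5, -2.0], [-52.5, -1.8], [-47.5, -1.7], [-42.5, -1.9], [-37.5, -1.8], [-32.5, -1.8], [-27.5, -1.8], [-22.5, -1.6], [-17.5, -1.6], [17.5, -1.6], [22.5, -1.5], [27.5, -1.8], [32.5, -1.8], [37.5, -1.7], [42.5, -1.7], [47.5, -1.8], [52.5, -1.8], [57.5, -1.9], [62.5, -1.9], [67.5, -2.0]]
plane [1.42707738e-02 6.51338032e-04 9.52910153e+00]
foot 300 [156. 238.] mean [ -23.1 -104.8   94.8] enc [ -27.7 -102.9] 12.9 z [ 91.7  93.5 103.3]
foot 99 [393. 232.] mean [-18.5 102.4  98.7] enc [-18.5 102.2] 9.1 z [ 93.2  98.6 104.2]
```

```bash
python3 - <<'E'
from h import *
def pins(im,X,tag):
    H,S,V=hsv(im); z=X[...,2]
    for p in [(571.5,-119),(557.9,70.4)]:
        m=(np.hypot(X[...,0]-p[0],X[...,1]-p[1])<14)&(z>64)&(z<84)&(S>60); 
        if m.sum()>5: q=X[m]; print(tag,p,m.sum(),q.mean(0).round(1),[np.round(v,1) for v in cv2.minEnclosingCircle(q[:,:2].astype(np.float32))])
pins(cv2.imread('pics/w8.png'),np.load('w8.npy'),'w8')
for n in ['top','scene']:
    im,d,X,P=snap(n); pins(im,X,n)
    z=X[...,2]; m=(abs(z-60)<3)&(abs(X[...,0]-515)<200)&(abs(X[...,1]+28)<180); k,l,st,ce=cv2.connectedComponentsWithStats(cv2.morphologyEx(m.astype(np.uint8),cv2.MORPH_OPEN,np.ones((3,3)))); i=1+st[1:,4].argmax()
    print('table',cv2.minAreaRect(X[l==i][:,:2].astype(np.float32)))
T=tool(); print(T[:3,3],sh(T,[600.0,-21.7,300]))
E
```

```text
w8 (571.5, -119) 79 [ 570.9 -120.9   73.1] [array([ 570.6, -119.5]), np.float64(4.7)]
w8 (557.9, 70.4) 69 [558.5  66.4  70.1] [array([558.3,  68. ]), np.float64(4.6)]
top (571.5, -119) 14 [ 569.7 -119.4   74.3] [array([ 570., -119.]), np.float64(4.4)]
top (557.9, 70.4) 17 [558.5  69.5  71.6] [array([559. ,  69.9]), np.float64(5.3)]
table ((519.5667724609375, -28.162384033203125), (277.8722839355469, 264.0459289550781), 3.8363490104675293)
scene (571.5, -119) 21 [ 574.6 -122.2   72.7] [array([ 573.5, -122.1]), np.float64(4.2)]
scene (557.9, 70.4) 21 [561.9  66.7  72.9] [array([561.4,  65.9]), np.float64(5.1)]
table ((521.1025390625, -30.864166259765625), (283.5633544921875, 262.6669921875), 4.385819911956787)
[ 597.48493903 -365.12766387  187.54298252] [-121.6 -321.4 -111.9]
```

Request:
jog_arm(
  rows=[
    [[0,0,-10],[0,0,0]],
    [[0,0,-30],[0,0,0]],
    [[0,0,-55],[0,0,0]],
    [[0,0,-80],[0,0,0]],
    [[0,0,-100],[0,0,0]],
    [[0,0,-110],[0,0,0]],
    [[0,0,-112],[0,0,0]],
    [[0,0,-112],[0,0,0]],
  ],
)

```text
time: 60.45
tool_pos: [598.1, -365.5, 300.8]
tcp_rot: [-180.0, 0.0, -21.1]
ft_force: [-0.5, -0.5, -5.9]
finger_gap: 12.1
grip_force: 97.9
```

Request:
jog_arm(
  rows=[
    [[-6,-15,0],[0,0,-0.03]],
    [[-16,-44,0],[0,0,-0.08]],
    [[-29,-78,0],[0,0,-0.13]],
    [[-43,-114,0],[0,0,-0.18]],
    [[-57,-150,0],[0,0,-0.23]],
    [[-71,-187,0],[0,0,-0.28]],
    [[-85,-224,0],[0,0,-0.33]],
    [[-98,-260,0],[0,0,-0.38]],
    [[-110,-291,0],[0,0,-0.42]],
    [[-117,-311,0],[0,0,-0.436]],
  ],
)

```text
time: 61.45
tool_pos: [600.0, -30.5, 299.3]
tcp_rot: [-179.9, 0.2, 4.1]
ft_force: [1.2, -0.3, -4.9]
finger_gap: 11.8
grip_force: 98.0
```

Request:
jog_arm(
  rows=[
    [[0,-4,0],[0,0,0]],
    [[0,-10,0],[0,0,0]],
    [[0,-10,0],[0,0,0]],
    [[0,-10,0],[0,0,0]],
    [[0,-10,0],[0,0,0]],
    [[0,-10,0],[0,0,0]],
    [[0,-10,0],[0,0,0]],
  ],
)

```text
time: 62.15
tool_pos: [600.3, -23.9, 301.3]
tcp_rot: [180.0, -0.0, 3.8]
ft_force: [0.8, 1.0, -6.0]
finger_gap: 12.3
grip_force: 98.1
```

```bash
cat >> h.py <<'E'
def hood():
    T=tool(); im,d,X,P=snap('wrist'); H,S,V=hsv(im); Y=(X-T[:3,3])@T[:3,:3]
    r_=Y[(H>18)&(H<32)&(S>130)&(Y[...,2]>6)&(Y[...,2]<13)&(abs(Y[...,1])<85)]
    e=[(lo+2.5,np.percentile(s[:,0],99)) for lo in np.arange(-70,70,5) for s in [r_[(r_[:,1]>lo)&(r_[:,1]<lo+5)]] if len(s)>20]
    e=np.array(e); print('edge',np.polyfit(e[:,0],e[:,1],1).round(4),'y',np.percentile(r_[:,1],[.3,99.7]).round(1),'z',np.median(r_[:,2]).round(1))
    print('T',T[:3,3].round(1),r.sense()['tcp_rot'].round(2),'to go',sh(T,[600.8,-22.3,170])); return im,X,T
E
python3 - <<'E'
from h import *
im,X,T=hood(); cv2.imwrite('pics/w10.png',im)
z=X[...,2]; H,S,V=hsv(im)
for p in [(571.5,-119),(557.9,70.4)]:
    m=(np.hypot(X[...,0]-p[0],X[...,1]-p[1])<14)&(z>64)&(z<84)&(S>60); print(p,m.sum(),X[m].mean(0) if m.any() else '')
E
```

```text
edge [ 0.0019 -1.4285] y [-78.4  76.6] z 9.2
T [600.3 -23.9 301.3] [180.    -0.     3.85] to go [  0.6  -1.6 131.3]
(571.5, -119) 56 [ 572.46731759 -118.15308703   73.47289458]
(557.9, 70.4) 59 [560.40005777  69.37375738  73.07524082]
```

View pics/w10.png

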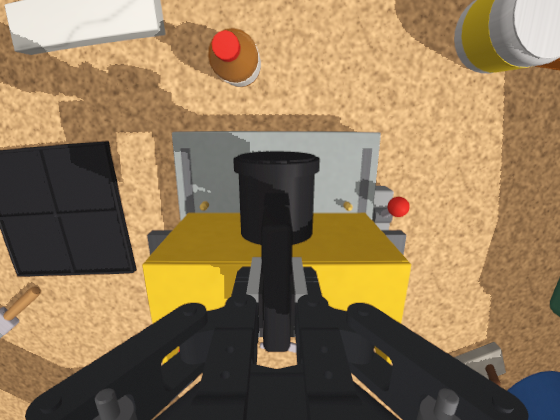

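The hood is above the machine, spout to the rear. The pins are at (205,206) and (347,206), and the feet at (155,240) and (397,240) will line up below. I'll lower in stages.

Request:
jog_arm(
  rows=[
    [[0.5,-1.3,8],[0,0,0]],
    [[0.5,-1.3,20],[0,0,0]],
    [[0.5,-1.3,35],[0,0,0]],
    [[0.5,-1.3,50],[0,0,0]],
    [[0.5,-1.3,65],[0,0,0]],
    [[0.5,-1.3,80],[0,0,0]],
    [[0.5,-1.3,93],[0,0,0]],
    [[0.5,-1.3,101],[0,0,0]],
    [[0.5,-1.3,105],[0,0,0]],
    [[0.5,-1.3,105],[0,0,0]],
  ],
)

```text
time: 63.2
tool_pos: [600.5, -22.0, 195.8]
tcp_rot: [-180.0, 0.0, 3.9]
ft_force: [-0.4, 0.1, -6.1]
finger_gap: 11.9
grip_force: 98.1
```

Request:
jog_arm(
  rows=[
    [[0,0,2],[0,0,0]],
    [[0,0,5],[0,0,0]],
    [[0,0,5],[0,0,0]],
    [[0,0,5],[0,0,0]],
  ],
)

```text
time: 63.6
tool_pos: [600.8, -22.0, 191.5]
tcp_rot: [180.0, -0.0, 3.9]
ft_force: [-0.1, -0.6, -4.4]
finger_gap: 12.0
grip_force: 98.1
```

```bash
python3 - <<'E'
from h import *
im,X,T=hood(); cv2.imwrite('pics/w11.png',cv2.resize(im[180:300,90:470],None,fx=2,fy=2,interpolation=cv2.INTER_CUBIC))
E
```

```text
edge [ 1.3000e-03 -1.4618e+00] y [-78.4  76.5] z 9.2
T [600.8 -22.  191.5] [ 1.80e+02 -2.00e-02  3.88e+00] to go [ 0.   0.3 21.5]
```

View pics/w11.png

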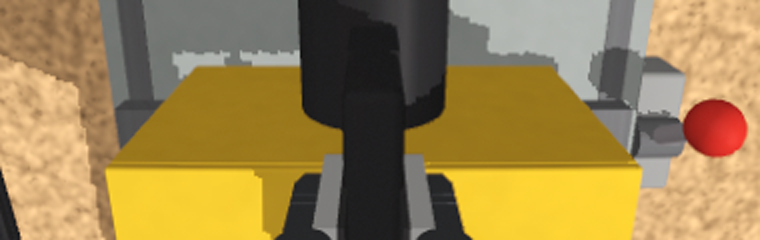

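The pins are hidden under the feet. Nothing touches yet, so I'll continue down slowly.

Request:
jog_arm(
  rows=[
    [[0,0.4,3],[0,0,0]],
    [[0,0.4,6],[0,0,0]],
    [[0,0.4,9],[0,0,0]],
    [[0,0.4,12],[0,0,0]],
    [[0,0.4,14],[0,0,0]],
    [[0,0.4,14],[0,0,0]],
  ],
)

```text
time: 64.25
tool_pos: [600.4, -22.4, 176.7]
tcp_rot: [-180.0, 0.1, 3.9]
ft_force: [-0.3, 0.9, -4.5]
finger_gap: 11.9
grip_force: 98.1
```

Request:
jog_arm(
  rows=[
    [[0,0,2],[0,0,0]],
    [[0,0,4],[0,0,0]],
    [[0,0,5],[0,0,0]],
    [[0,0,5],[0,0,0]],
  ],
)

```text
time: 64.65
tool_pos: [600.6, -22.4, 172.0]
tcp_rot: [-180.0, 0.0, 3.9]
ft_force: [0.2, -0.4, -5.6]
finger_gap: 11.9
grip_force: 98.1
```

Request:
jog_arm(
  rows=[
    [[0,0,2],[0,0,0]],
    [[0,0,4],[0,0,0]],
    [[0,0,5.5],[0,0,0]],
    [[0,0,5.5],[0,0,0]],
    [[0,0,5.5],[0,0,0]],
  ],
)

```text
time: 65.15
tool_pos: [600.6, -22.4, 166.7]
tcp_rot: [-180.0, 0.0, 3.9]
ft_force: [-0.1, 0.6, -5.3]
finger_gap: 12.2
grip_force: 98.1
```

Request:
jog_arm(
  rows=[
    [[0,0,1],[0,0,0]],
    [[0,0,2],[0,0,0]],
    [[0,0,2],[0,0,0]],
    [[0,0,2],[0,0,0]],
  ],
)

```text
time: 65.55
tool_pos: [600.9, -22.4, 165.2]
tcp_rot: [180.0, -0.0, 3.9]
ft_force: [-0.7, 0.6, -2.4]
finger_gap: 11.7
grip_force: 98.8
```

Contact with the table. I'll release, rise and check.

Request:
jog_arm(
  rows=[
    [[0,0,0.5],[0,0,0]],
    [[0,0,0.5],[0,0,0]],
    [[0,0,0.5],[0,0,0]],
    [[0,0,0.5],[0,0,0]],
    [[0,0,0.5],[0,0,0]],
    [[0,0,0.5],[0,0,0]],
  ],
  grip=50,
)

```text
time: 66.15
tool_pos: [600.7, -22.4, 164.4]
tcp_rot: [180.0, -0.0, 3.9]
ft_force: [0.6, 0.1, -0.4]
finger_gap: 50.1
grip_force: 0.0
```

Request:
jog_arm(
  rows=[
    [[0,0,-10],[0,0,0]],
    [[0,0,-30],[0,0,0]],
    [[0,0,-60],[0,0,0]],
    [[0,0,-95],[0,0,0]],
    [[-15,0,-120],[0,0,0]],
    [[-50,0,-130],[0,0,0]],
    [[-80,0,-130],[0,0,0]],
    [[-90,0,-130],[0,0,0]],
    [[-90,0,-130],[0,0,0]],
    [[-90,0,-130],[0,0,0]],
  ],
)

```text
time: 67.15
tool_pos: [511.5, -28.5, 294.5]
tcp_rot: [180.0, -0.0, 3.9]
ft_force: [0.9, -0.6, -0.4]
finger_gap: 49.9
grip_force: 0.0
```

```bash
python3 - <<'E'
from h import *
T=tool(); im,d,X,P=snap('wrist'); H,S,V=hsv(im); z=X[...,2]; x,y=X[...,0],X[...,1]; print(T[:3,3])
c,s=np.cos(np.radians(3.9)),np.sin(np.radians(3.9)); u=(x-515.1)*c+(y+28)*s; v=-(x-515.1)*s+(y+28)*c
m=(H>18)&(H<32)&(S>130)&(z>140)&(z<165); q=X[m]; A=np.c_[u[m]-60,v[m],np.ones(m.sum())]; print('roof',m.sum(),'plane x,y,z0',np.linalg.lstsq(A,q[:,2],rcond=None)[0],'u',np.percentile(u[m],[.5,99.5]),'v',np.percentile(v[m],[.5,99.5]),cv2.minAreaRect(q[:,:2].astype(np.float32)))
for sg in (1,-1):
    f=(abs(v-sg*95)<14)&(abs(u-50)<14)&(z<100); print('foot z',np.percentile(z[f],[5,25,50,75,95]).round(1))
m=((H<8)|(H>172))&(S>150)&(z>80)&(z<125)&(v<-120); blobs(X,m,'ball')
rr=np.hypot(x-515.1,y+28); blobs(X,(rr<40)&(H>100)&(H<125)&(S>120)&(z>170),'sleeve')
cv2.imwrite('pics/w12.png',im)
E
```

```text
[511.46243872 -28.52537534 294.52597033]
roof 8473 plane x,y,z0 [5.61048588e-02 2.77402573e-04 1.55661301e+02] u [ 1.10808837 83.97649869] v [-76.31164991  77.93394004] ((556.0633544921875, -24.413978576660156), (86.53632354736328, 156.44578552246094), 4.279228687286377)
foot z [70.8 71.5 71.9 72.6 73.4]
foot z [70.6 71.5 71.9 72.4 73.1]
ball 430 [411. 132.] mean [ 583.5 -170.   105.2] enc [ 583.3 -171.9] 12.3 z [ 97.  105.8 109.9]
sleeve 1638 [278. 201.] mean [516.9 -28.3 180.8] enc [516.4 -28.7] 25.7 z [171.3 181.6 183.2]
```

View pics/w12.png

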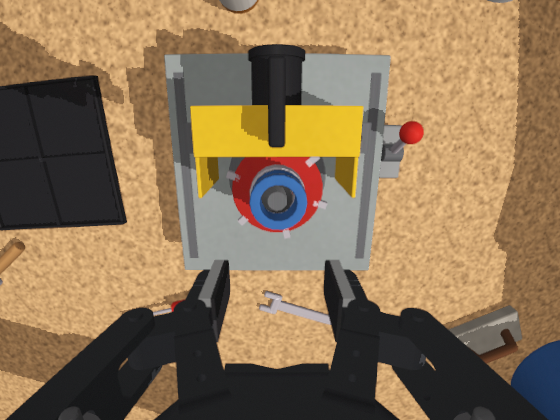

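The feet sit at 72 mm, so the hood is fully down. The sleeve at (278,201) is on, the lever ball at (411,132) is fully over, and nothing touches the arm. Handing in.

```bash
python3 -c "
from bench import r
print(r.hand_in())"
```

```text
the job is handed in; nothing more can be done
None
```

The job is done and handed in: four collars, the cutter (hub up) and the sleeve are seated on the spindle, the lock lever is fully over, and the hood is down on both pins with its spout to the rear; the bottle was never touched.

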